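Tip the freezer blocks from the scoop tray into the cool box

ROBOT

A 6-joint arm with a two-finger parallel gripper is mounted at the origin on the work surface. World frame = base frame: x ahead of the robot, y to its left, z up, the work surface at z = 0. Lengths are in m, angles in rad, forces in N, time in s.
With the tool pointing down it reaches from about 0.25 to 0.85 m from the base axis. Payload 12.5 kg.
Tool frame: the origin (TCP) lies midway between the tips of the shut fingers; the grasp point (between the pads) lies 19 mm behind it (robot.hold_point_z is the distance from the TCP to the grasp point, in m); y points along the fingers, z is the direction in which the jaws open and shut, and the axes are right-handed (so a half turn about y gives the same grasp; the last joint's range is limited). The gripper opens to 93 mm and grips with 3 to 60 N. Pads are 15 mm wide; open, the fingers measure 128 mm over their backs; the gripper's body (75 mm by 188 mm) begins 65 mm behind the grasp point.
Start: joints at [1.239, 0.351, 1.652, -0, 1.139, -0.085], TCP at [0.134, 0.533, 0.219] pointing down, gripper open.
Joint ranges: [-2.75, 2.75], [-0.79, 2.1], [0.01, 2.65], [-1.57, 4.71], [0.07, 3.14], [-2.87, 2.87]. Speed limits (rad/s): [2.22, 2.22, 2.79, 3.14, 3.14, 3.14].

INTERFACE

Orientations are given as a unit quaternion [w, x, y, z].
In Python, from plant import readout, imaging, order, models, robot gives the robot as it stands.
- The arm moves only by the tool apply_moves, never from a script. Its argument "series" is a list of rows, each a list of 7 numbers: the turn, a rotation vector about the tool's x, y, z in units of 6 degrees (1.0 is 6 degrees), then the shift along the tool's x, y, z in units of 40 mm (1.0 is 40 mm), then the finger opening in mm, from 0 to 93. A call has 1 to 12 rows; each row shifts and turns the pose as measured when the row begins, along the tool's axes as they then stand; what a row does not reach is not made up. A row lasts 1/12 s, in which the tool goes at most 41.7 mm and 7.16 degrees, less where a joint would pass 70% of its speed; a pose out of reach is approached as far as the arm can. A call is refused whole if a number of a shift passes 1 or a number of a turn 1, either way. A call with a gripper value outside its range is refused whole. The fingers move at their own pace and stop on an object; the grip force is fixed at half the most. Time passes only in rows, so rows that do not move let the fingers close. It gives the time, the measured TCP pose, the force and the opening at its end, in the units of the state.
- readout.get_state(): the state, without advancing time (a new reading comes with each control period).
- imaging.grab_frame(name): name is "scene" or "side" or "wrist"; returns a dict with "color" (400x640x3 uint8, blue, green, red), "K" (3x3 intrinsics, pixels), "D" ([k1, k2, p1, p2, k3] as OpenCV has them; the pictures are not rectified), "eye" and "orientation" of the camera in the world. Camera axes: x right, y down, z forward; pixel columns grow to the right and rows downward; lengths in m; the calibration is good to about 2 mm. A picture is of the moment at which its call begins. There is no depth.
- order.sign_off(): hands the job in, once; it reports no verdict.
Trained networks look in the newest picture that a camera, given by its name, has taken for a name from the list of things; names that differ only in an ending like _2 or _b are one class to them, and where a whole thing is asked for, a point or a joint stands for the part that bears it (a point fixed in the world has none). Each returns a list of dicts, best first, with "confidence" (0 to 1); they miss things now and then, are a little off and sometimes report something else, mostly with a low value. They report only what shows in the picture. A call takes as long as a camera call. They do not tell look-alikes from the thing itself.
- models.cut_out(camera, thing): "mask" (400x640 bool, what is visible of it) and "pixel" ([column, row] in pixels, amid what is visible of it).
The state is a dict: "t": time; "qpos": joint angles; "qd": joint speeds; "effort": joint torques, N m; "position": TCP position; "ee_rot": TCP orientation; "ft_force": force on the tool from outside, world axes, zero at the start; "ft_torque": the same for the moment, N m; "width": opening from 0.0 (shut) to 1.0 (fully open).
Only numpy, scipy, OpenCV 4.12 (cv2) and the standard library are available. Lean on these libraries where they do the work, as an engineer would, in place of code of your own. Each camera call takes 0.05 s, during which the arm holds its last target.

TASK

The scoop tray of freezer blocks stands on the cool box's shut hatch: carry it by its hoop to the rubber mat, set it down there with all the blocks still in it and let go, and only then slide the hatch fully open. Take the tray again, by its red back handle this time, and tip it low over the opening so that all four blocks slide into the cool box, then set the empty tray back down flat on the mat and let go. Leave the hatch open, and leave the tumblers and the bottle alone.

Things in the scene. Friction and masses are not known exactly. Their poses are not given: they have to be found in the camera images.
- tray: Aluminium scoop tray, 180 long (x) x 110 wide (y), 4 thick; walls 40 high on both sides and at the back; the front end (+x) is fully open: pieces slide out there once it is tipped down 25 to 40 degrees. Origin: centre of the underside, z up. About 0.2 kg, loaded 0.3 kg. A steel hoop (bail) swings on ears over its middle; a red handle leans up and back from its back wall.
- bail: The tray's carrying hoop. Origin on its pivot axis, at tray x = -14, z = 54; the axis is the tray's y; its z points up the hoop to the red bar. Legs at y = +-62. It swings up to 0.6 rad either way with slight friction and stays about where left. Pivot is above the balance point: lifted by the bar, the loaded tray hangs level however the gripper leans, so it cannot be tipped by the bail.
- bail_bar (a point): Middle of the red sleeve on top of the bail: a round bar 16 mm thick, 70 long along the tray's y, 62 mm from the pivot (116 mm above the tray's underside when upright). Pinch it from above across its thickness; lift and carry smoothly.
- tray_handle (a point): Grip point on the red back handle, a flat plate 10 thick, 50 wide (tray y), rising from the back wall's top and leaning backwards 0.70 rad from the tray's vertical. Point at tray x = -115, z = 70; plate ends 24 mm beyond. Pinch across its thickness, fingers coming down along the plate: tilted 40 degrees, pointing down and to the open front. Held firmly (40 N or more) it carries and tips the tray.
- tray_lip (a point): Middle of the open front edge of the tray's underside: tray x = +90, y = 0, z = 0.
- bin: Blue cool box with white rim, fixed, 210 (x) x 400 (y) x 122 high; the sliding hatch on top has its upper face at 130. Origin: centre of the underside. Walls and floor 12 thick, one space inside. The +y half of the top is a fixed white deck; the -y half is the opening, covered by the hatch when shut. At the start the tray stands on the hatch.
- mouth (a point): Centre of the cool box's opening at the height of the walls' top (122 mm): box x = 0, y = -100. With the hatch fully open the free opening reaches from y = -188 to -13 and x = -93 to +93 mm in the box's frame.
- hatch (a joint): How far the hatch has slid open, m, along the box's +y over the fixed deck: 0 shut, 0.185 fully open (end stop). It starts shut or up to 15 mm ajar, resists with about 2 N and stays where left.
- hatch_grip (a point): Middle of the white upright bar on the hatch, 70 long (box x) x 14 thick (box y) x 36 high, at the hatch's right (-y) edge; the point is 24 above the hatch's upper face, 154 above the counter, 12 below the bar's top. Pinch it across its thickness from above and slide.
- mat: Grey rubber bar mat with a black rim, fixed, 260 (its x) x 200 (its y) x 4 thick. Origin: centre of its underside (the upper face is 4 mm higher).
- block0: Reusable freezer block, turquoise hard plastic, 40 (x) x 28 (y) x 18 mm with rounded edges, about 20 g, lying loose in the tray. Origin: centre of its underside as it lies at the start.
- block1: Reusable freezer block, white hard plastic, 40 (x) x 28 (y) x 18 mm with rounded edges, about 20 g, lying loose in the tray. Origin: centre of its underside as it lies at the start.
- block2: Reusable freezer block, green hard plastic, 40 (x) x 28 (y) x 18 mm with rounded edges, about 20 g, lying loose in the tray. Origin: centre of its underside as it lies at the start.
- block3: Reusable freezer block, amber hard plastic, 40 (x) x 28 (y) x 18 mm with rounded edges, about 20 g, lying loose in the tray. Origin: centre of its underside as it lies at the start.
- tumbler_a: Upturned glass tumbler, 68 mm across at the counter, 95 high; a bystander. Origin: centre of the underside.
- tumbler_b: Upturned glass tumbler, 68 mm across at the counter, 95 high; a bystander. Origin: centre of the underside.
- bottle: Green glass bottle with yellow cap, 60 mm across, 160 high; a bystander. Origin: centre of the underside.
Not all that is in view belongs to the job. There is more than one size of the block1; the job needs the smallest.

How it is judged:
By the outcome, as a careful person would: the job done as asked, in the order asked, and still so for the second after the job is handed in, with the robot touching nothing.
It also fails if it takes over 72 s, if anything falls off the work surface, if the arm or the gripper's body presses on something with over 40 N, if the wrist force passes 120 N, or if a joint passes its speed limit or range.

## Working session

There is one attempt and no reset: what is moved stays moved. The work goes in short steps, Python scripts to look and compute and a tool call to move; the robot and the scene stay as the last step left them, time stands still between calls to the robot, and variables do not carry over. Pictures are saved under pics/ and viewed, and the job is handed in when it is done.

Besides the shell and the picture viewer there is one more tool, called after "Emit:" as name(argument=value, ...) on one line, values as JSON. apply_moves: Moves the arm, as the interface text tells. Its arguments: {"type":"object","properties":{"series":{"type":"array","items":{"type":"array","items":{"type":"number"}}}},"required":["series"]}

```bash
ls; mkdir -p pics; cat > h.py <<'E'
import numpy as np, cv2, json
from scipy.spatial.transform import Rotation as R
from plant import readout, imaging, order, models, robot
def rot(q): return R.from_quat([q[1],q[2],q[3],q[0]]).as_matrix()
def grab(n,save=None):
    f=imaging.grab_frame(n)
    if save: cv2.imwrite('pics/'+save,f['color'])
    return f
def ray(f,px):
    p=cv2.undistortPoints(np.array([[px]],float),np.array(f['K']),np.array(f['D']))[0,0]
    o=f['orientation']; M=np.array(o) if np.array(o).shape==(3,3) else rot(o)
    d=M@np.array([p[0],p[1],1.]); return np.array(f['eye']),d/np.linalg.norm(d)
def atz(f,px,z):
    e,d=ray(f,px); return e+d*(z-e[2])/d[2]
def proj(f,P):
    o=f['orientation']; M=np.array(o) if np.array(o).shape==(3,3) else rot(o)
    rv=cv2.Rodrigues(M.T)[0]; tv=-M.T@np.array(f['eye'])
    return cv2.projectPoints(np.atleast_2d(np.array(P,float)),rv,tv,np.array(f['K']),np.array(f['D']))[0][:,0]
E
python3 - <<'E'
from h import *
s=readout.get_state();print(s)
for n in ["scene","side","wrist"]:
    f=grab(n,n+'0.png');print(n,f['eye'],f['orientation'],f['K'],f['D'])
    for t in ["tray","bail_bar","tray_handle","bin","hatch_grip","mat","block0","block1","block2","block3","tumbler_a","bottle"]:
        r=models.cut_out(n,t)
        print(n,t,[(round(x['confidence'],2),np.round(x['pixel']).tolist(),int(x['mask'].sum())) for x in r[:4]])
print(dir(robot))
E
```

```text
pics
{'t': 0.0, 'qpos': array([ 1.23939617e+00,  3.51230972e-01,  1.65241396e+00, -1.62789616e-07,
        1.13909662e+00, -8.46094667e-02]), 'qd': array([-0.00079169, -0.00068353, -0.00042267,  0.00071881, -0.00043952,
       -0.00130359]), 'effort': array([ 2.62293084e-03, -4.97336519e+01, -2.85256827e+01,  7.00232782e-02,
        2.57535948e-02, -1.42873168e-04]), 'position': array([0.13423074, 0.5330188 , 0.21810816]), 'ee_rot': array([-0.70133269,  0.7021276 , -0.08711622,  0.08694856]), 'ft_force': array([ 0.49348968, -0.42353295,  0.37552831]), 'ft_torque': array([-0.0556415 ,  0.02199262, -0.01351803]), 'width': 1.0008834290939728}
scene [ 1.32987461 -0.05132293  0.93802666] [-0.25463761  0.60992486  0.69673692 -0.27876337] [[471.54272178   0.         316.13372079]
 [  0.         471.54272178 206.08330974]
 [  0.           0.           1.        ]] [-0.03375778  0.          0.          0.          0.        ]
scene tray [(0.81, [248.0, 197.0], 3496)]
scene bail_bar [(0.86, [246.0, 163.0], 446)]
scene tray_handle [(0.6, [252.0, 191.0], 3829)]
scene bin [(0.96, [305.0, 231.0], 
[... 2073 characters left out ...]
       1.        ]] [-0.02802214  0.          0.          0.          0.        ]
wrist tray []
wrist bail_bar []
wrist tray_handle []
wrist bin []
wrist hatch_grip []
wrist mat [(0.56, [216.0, 376.0], 142)]
wrist block0 []
wrist block1 []
wrist block2 []
wrist block3 []
wrist tumbler_a []
wrist bottle []
['PlanningError', '__class__', '__delattr__', '__dict__', '__dir__', '__doc__', '__eq__', '__format__', '__ge__', '__getattribute__', '__getstate__', '__gt__', '__hash__', '__init__', '__init_subclass__', '__le__', '__lt__', '__module__', '__ne__', '__new__', '__reduce__', '__reduce_ex__', '__repr__', '__setattr__', '__sizeof__', '__str__', '__subclasshook__', '__weakref__', 'hold_point_z']
```

View pics/scene0.png

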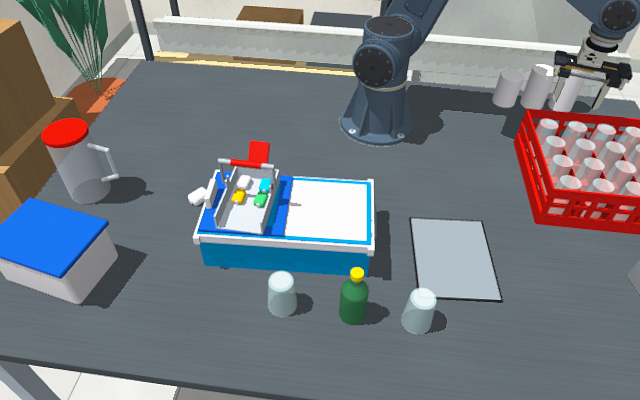

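View pics/side0.png

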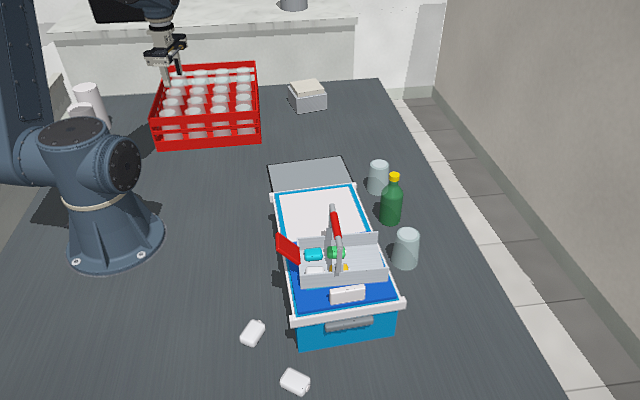

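```bash
python3 - <<'E'
import cv2
a=cv2.imread('pics/scene0.png')[130:300,160:340];b=cv2.imread('pics/side0.png')[200:400,220:440]
cv2.imwrite('pics/c1.png',cv2.resize(a,None,fx=3.5,fy=3.5,interpolation=2))
cv2.imwrite('pics/c2.png',cv2.resize(b,None,fx=3,fy=3,interpolation=2))
E
```

```text
(no output)
```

View pics/c1.png

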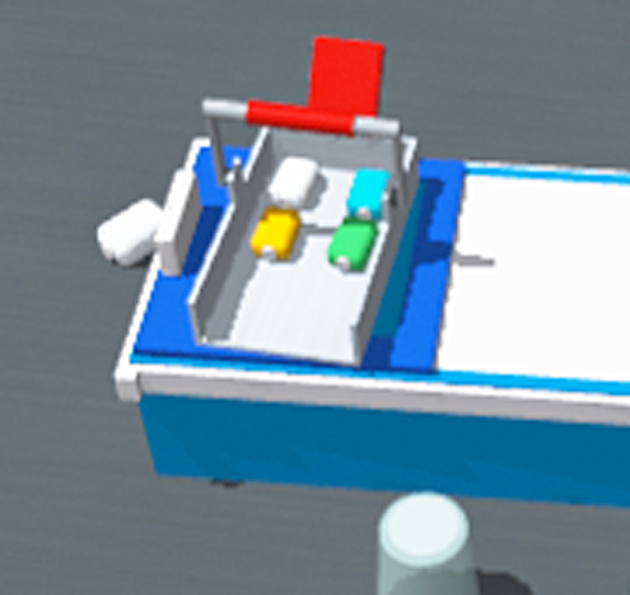

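View pics/c2.png

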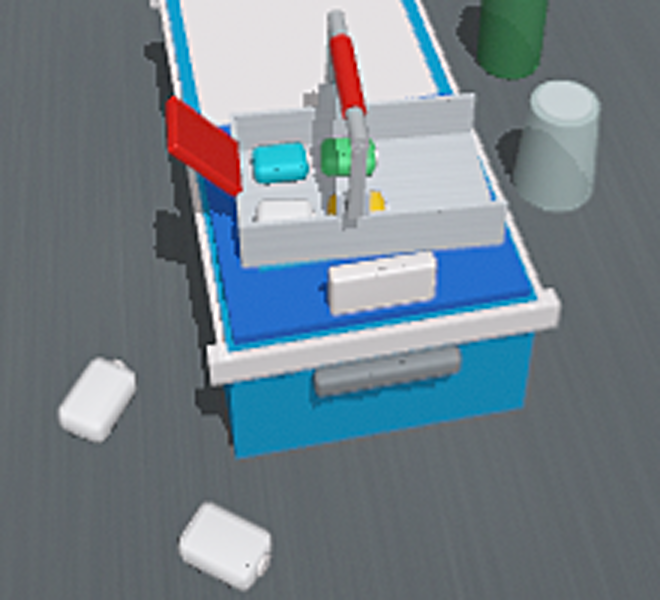

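The scene camera shows the tray on the hatch with its bail bar at about (246,163) and its red handle at (259,152). The hatch bar is at about (211,193), and the mat is at (452,265).

There are three white blocks: one in the tray at scene (244,182), and two on the counter at side (251,330) and (296,382). The one in the tray looks smaller and matches the other three blocks, so it fits the description. The counter ones are larger decoys.

Next I'll work out the poses by fitting the models to image points.

```bash
python3 - <<'E'
import cv2
a=cv2.imread('pics/scene0.png')
cv2.imwrite('pics/c3.png',cv2.resize(a[160:290,190:390],None,fx=4,fy=4,interpolation=2))
cv2.imwrite('pics/c4.png',cv2.resize(a[205:315,400:510],None,fx=5,fy=5,interpolation=2))
b=cv2.imread('pics/side0.png')
cv2.imwrite('pics/c5.png',cv2.resize(b[150:360,260:420],None,fx=2.8,fy=2.8,interpolation=2))
E
```

```text
(no output)
```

View pics/c3.png

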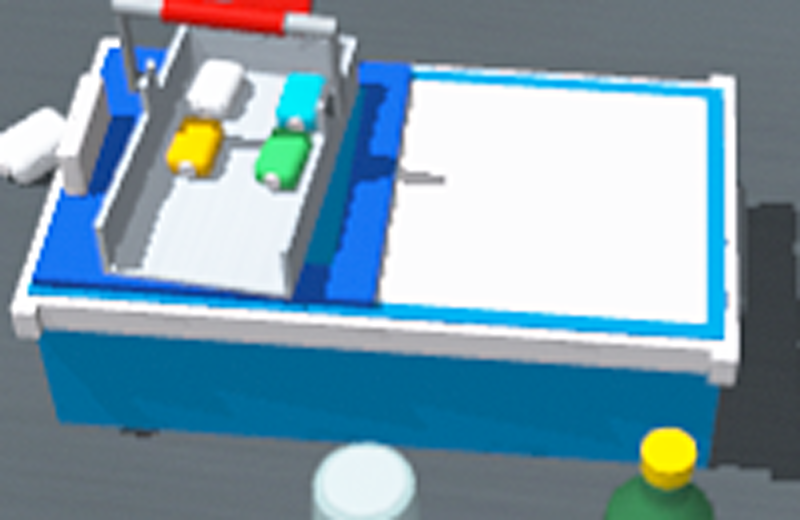

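View pics/c4.png

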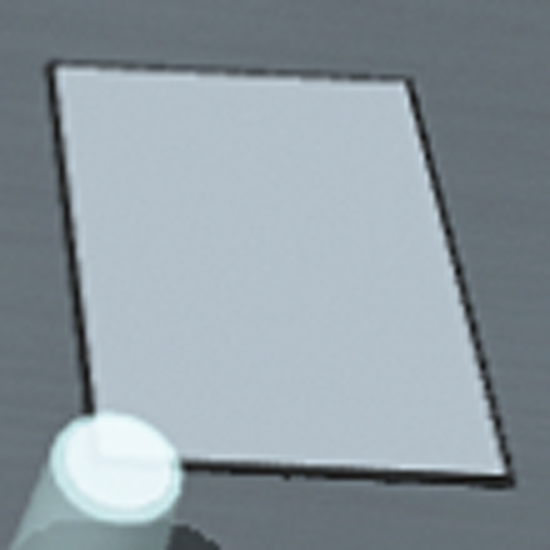

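View pics/c5.png

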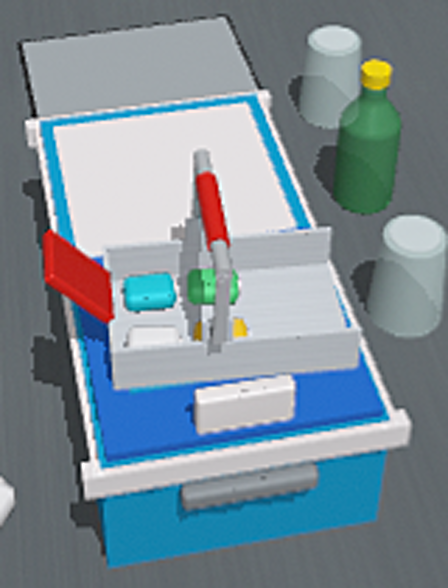

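```bash
cat > fit.py <<'E'
from h import *
from scipy.optimize import least_squares
def fit(obs,z0,x0):
    # obs: list of (frame,px,local) ; pose x,y,yaw
    def tr(p,L):
        c,s=np.cos(p[2]),np.sin(p[2]); L=np.array(L,float)
        return np.array([p[0]+c*L[0]-s*L[1],p[1]+s*L[0]+c*L[1],z0+L[2]])
    def res(p): return np.concatenate([proj(f,tr(p,L))[0]-np.array(px) for f,px,L in obs])
    r=least_squares(res,x0,loss='soft_l1',f_scale=1.5); return r.x,np.round(r.fun.reshape(-1,2),1),tr
E
python3 - <<'E'
from fit import *
S=grab("scene");D=grab("side")
p,r,_=fit([(S,(205.5,266.2),(.105,-.2,0)),(S,(366.7,276.7),(.105,.2,0)),(D,(300,351.8),(-.105,-.2,0)),(D,(394.6,335.7),(.105,-.2,0))],0,[.6,-.1,0])
print('bin',p,r.tolist())
p,r,_=fit([(S,(216.3,226.6),(.09,-.055,0)),(S,(262.9,233.4),(.09,.055,0)),(D,(387.5,282.9),(.09,-.055,0)),(D,(301,288.6),(-.09,-.055,0)),(D,(377.9,231.4),(.09,.055,.04)),(D,(387.9,269.6),(.09,-.055,.04)),(D,(300,273.9),(-.09,-.055,.04))],.130,[.6,-.2,0])
print('tray',p,r.tolist())
p,r,_=fit([(S,(410,217.6),(-.13,-.1,.004)),(S,(482,220.6),(-.13,.1,.004)),(S,(502.6,301.4),(.13,.1,.004))],0,[.6,.2,0])
print('mat',p,r.tolist())
# bar triangulation
def tri(a,b):
    e1,d1=ray(S,a);e2,d2=ray(D,b)
    A=np.stack([d1,-d2],1);t=np.linalg.lstsq(A,e2-e1,rcond=None)[0]
    P,Q=e1+t[0]*d1,e2+t[1]*d2; return (P+Q)/2,np.linalg.norm(P-Q)
print('bar-',tri((230.6,161.4),(338.3,236)))
print('bar+',tri((261.1,165.4),(333.7,212.7)))
print('bargap',tri((245.9,163.4),(335.6,225)))
for n,px in [('tb_a',(283,283)),('bot',(357,274)),('tb_b',(423,300))]: print(n,atz(S,px,.095 if n!='bot' else .16))
print(readout.get_state()['t'])
E
```

```text
bin [ 0.5471003  -0.20611534  0.05947801] [[-0.9, 0.4], [0.4, 0.3], [-0.7, 0.6], [0.0, -1.0]]
tray [ 0.5594086  -0.29962366 -0.04649994] [[-1.0, 1.5], [-0.9, 1.5], [-0.6, -1.4], [-1.3, -0.1], [0.0, -0.3], [0.5, -1.3], [-1.2, 1.3]]
mat [0.54916207 0.21112529 0.06827588] [[-1.1, -1.0], [0.4, -0.1], [0.4, 0.6]]
bar- (array([ 0.5482811 , -0.33408756,  0.24955558]), np.float64(0.0003849510396737029))
bar+ (array([ 0.5507536 , -0.26377616,  0.24858712]), np.float64(0.0006579218944126313))
bargap (array([ 0.54839111, -0.29946948,  0.24749791]), np.float64(0.0005619937498524645))
tb_a [ 0.75059307 -0.18454586  0.095     ]
bot [ 0.75306979 -0.02962517  0.16      ]
tb_b [0.75331369 0.11481547 0.095     ]
2.05
```

```bash
cat >> h.py <<'E'
def st():
    s=readout.get_state()
    open('log.jsonl','a').write(json.dumps({k:np.asarray(v).tolist() for k,v in s.items()})+'\n')
    return s
def plan(P,Rt,n=None):
    """remaining turn (units 6deg) and shift (units 40mm) in current tool axes, and after turn"""
    s=st(); Rc=rot(s['ee_rot']); dp=np.array(P)-s['position']
    rv=R.from_matrix(Rc.T@Rt).as_rotvec()/np.radians(6)
    print('t',round(s['t'],2),'pos',s['position'].round(4),'F',s['ft_force'].round(1),'w',round(float(s['width']),3))
    print('turn',rv.round(3),'shift now',(Rc.T@dp/.04).round(3),'shift after turn',(Rt.T@dp/.04).round(3),'dp mm',(dp*1000).round(1))
def down(yaw,tilt=0.):
    """tool y = pointing dir; tilt=angle from down toward heading yaw; jaw (z) along heading"""
    h=np.array([np.cos(yaw),np.sin(yaw),0]); u=np.array([0,0,1.])
    y=np.sin(tilt)*h-np.cos(tilt)*u; z=np.cos(tilt)*h+np.sin(tilt)*u
    return np.stack([np.cross(y,z),y,z],1)
E
python3 - <<'E'
from h import *
s=st();print(rot(s['ee_rot']).round(3))
print(down(-.04).round(3))
plan([.549,-.299,.330],down(-.04))
plan([.549,-.299,.330],down(-.04+np.pi))
E
```

```text
[[ 0.97  -0.     0.244]
 [-0.244 -0.     0.97 ]
 [-0.    -1.    -0.   ]]
[[-0.04   0.     0.999]
 [-0.999 -0.    -0.04 ]
 [ 0.    -1.     0.   ]]
t 2.05 pos [0.1343 0.5333 0.2186] F [ 0.3 -0.8 -0.5] w 0.999
turn [ 0.    13.025  0.   ] shift now [ 15.136  -2.784 -17.645] shift after turn [20.377 -2.784 11.19 ] dp mm [ 414.7 -832.3  111.4]
t 2.05 pos [0.1343 0.5333 0.2186] F [ 0.3 -0.8 -0.5] w 0.999
turn [  0.    -16.975  -0.   ] shift now [ 15.136  -2.784 -17.645] shift after turn [-20.377  -2.784 -11.19 ] dp mm [ 414.7 -832.3  111.4]
```

Emit:
apply_moves(series=[[0,1,0,0,-0.4,0,93],[0,1,0,0,-0.4,0,93],[0,1,0,0,-0.4,0,93],[0,1,0,0,-0.4,0,93],[0,1,0,0,-0.4,0,93],[0,1,0,0,-0.4,0,93],[0,1,0,0,-0.4,0,93],[0,1,0,0,-0.4,0,93],[0,1,0,0,0,0,93],[0,1,0,0,0,0,93],[0,1,0,0,0,0,93],[0,1,0,0,0,0,93]])

```text
t: 3.05
position: [0.1341, 0.5328, 0.3532]
ee_rot: [-0.502, 0.503, -0.497, 0.497]
ft_force: [-0.0, 0.2, 0.4]
width: 0.998
```

```bash
python3 - <<'E'
from h import *
plan([.549,-.299,.330],down(-.04))
E
```

```text
t 3.05 pos [0.1341 0.5328 0.3532] F [-0.   0.2  0.4] w 0.998
turn [0.002 0.482 0.007] shift now [20.902  0.591 10.154] shift after turn [20.364  0.58  11.195] dp mm [ 414.9 -831.8  -23.2]
```

Emit:
apply_moves(series=[[0,0.48,0,0.4,0,0.2,93],[0,0,0,0.85,0,0.47,93],[0,0,0,0.85,0,0.47,93],[0,0,0,0.85,0,0.47,93],[0,0,0,0.85,0,0.47,93],[0,0,0,0.85,0,0.47,93],[0,0,0,0.85,0,0.47,93],[0,0,0,0.85,0,0.47,93],[0,0,0,0.85,0,0.47,93],[0,0,0,0.85,0,0.47,93],[0,0,0,0.85,0,0.47,93],[0,0,0,0.85,0,0.47,93]])

```text
t: 4.05
position: [0.3331, 0.1203, 0.3526]
ee_rot: [-0.491, 0.489, -0.509, 0.51]
ft_force: [0.7, 0.4, 0.7]
width: 1.001
```

Emit:
apply_moves(series=[[0,0,0,0.85,0,0.47,93],[0,0,0,0.85,0,0.47,93],[0,0,0,0.85,0,0.47,93],[0,0,0,0.85,0,0.47,93],[0,0,0,0.85,0,0.47,93],[0,0,0,0.85,0,0.47,93],[0,0,0,0.85,0,0.47,93],[0,0,0,0.85,0,0.47,93],[0,0,0,0.85,0,0.47,93],[0,0,0,0.85,0,0.47,93],[0,0,0,0.85,0,0.47,93],[0,0,0,0.5,0,0.3,93]])

```text
t: 5.05
position: [0.5399, -0.3094, 0.3548]
ee_rot: [-0.491, 0.486, -0.509, 0.513]
ft_force: [0.0, -0.8, 0.4]
width: 0.999
```

```bash
python3 - <<'E'
from h import *
plan([.549,-.299,.330],down(-.04))
grab('wrist','w1.png')
E
```

```text
t 5.05 pos [ 0.5399 -0.3094  0.3548] F [ 0.  -0.8  0.4] w 0.999
turn [-0.095 -0.049 -0.008] shift now [-0.269  0.621  0.209] shift after turn [-0.268  0.619  0.216] dp mm [  9.1  10.4 -24.8]
```

View pics/w1.png

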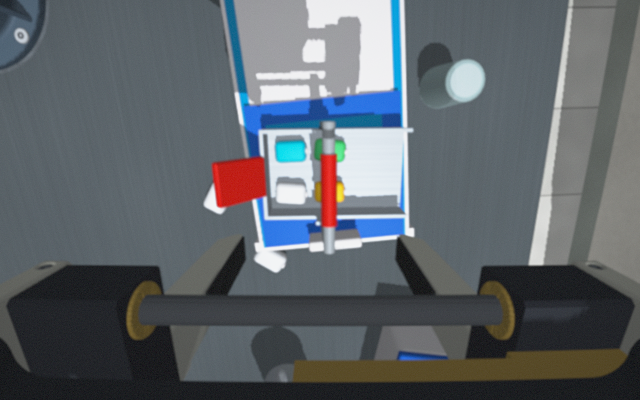

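The wrist view shows the bar's red sleeve from (328,152) to (329,228), running along the tray's y. The tray holds four equal blocks, and the small white one at (290,193) matches the others. The larger white ones lie on the counter at (215,197) and (270,258). I'll measure the bar from this view.

```bash
python3 - <<'E'
from h import *
f=grab('wrist')
for px in [(328.5,152),(329,190),(329.5,228)]: print(atz(f,px,.248))
for nm,px,z in [('lip+',(411,130),.170),('lip-',(408,216),.170),('handle',(214,185),.22)]: print(nm,atz(f,px,z))
plan([.547,-.299,.229],down(-.04))
cv2.imwrite('pics/c6.png',cv2.resize(f['color'][110:270,190:420],None,fx=3.4,fy=3.4,interpolation=2))
E
```

```text
[ 0.55043819 -0.26386897  0.248     ]
[ 0.54955849 -0.29972614  0.248     ]
[ 0.54862087 -0.33828911  0.248     ]
lip+ [ 0.6498935  -0.25139907  0.17      ]
lip- [ 0.65017068 -0.3570923   0.17      ]
handle [ 0.43058284 -0.2954139   0.22      ]
t 5.15 pos [ 0.5399 -0.3091  0.3539] F [ 0.  -0.6 -0.6] w 1.001
turn [-0.085 -0.059 -0.014] shift now [-0.256  3.124  0.139] shift after turn [-0.26   3.122  0.168] dp mm [   7.1   10.1 -124.9]
```

View pics/c6.png

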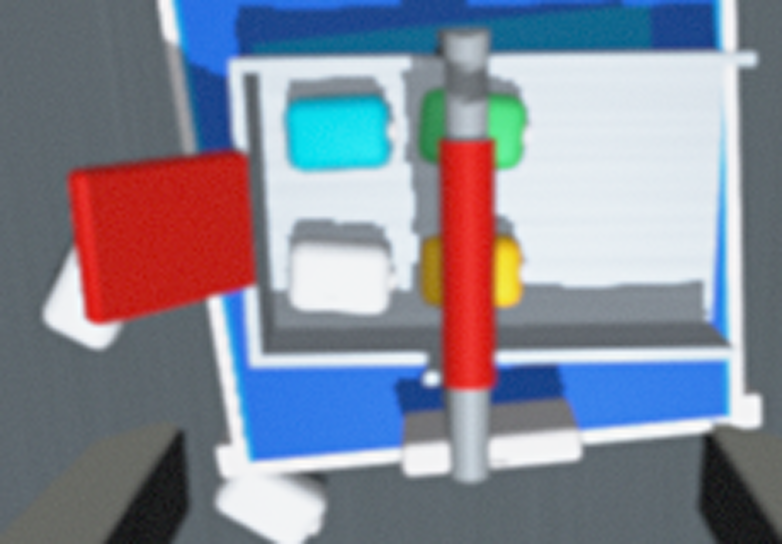

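Emit:
apply_moves(series=[[-0.09,0,0,-0.24,0.1,0.23,93],[0,0,0,0,0.3,0,93],[0,0,0,0,0.5,0,93],[0,0,0,0,0.5,0,93],[0,0,0,0,0.5,0,93],[0,0,0,0,0.4,0,93],[0,0,0,0,0.3,0,93],[0,0,0,0,0.2,0,93]])

```text
t: 5.82
position: [0.553, -0.2884, 0.2393]
ee_rot: [0.49, -0.489, 0.51, -0.51]
ft_force: [-0.5, 0.0, -0.4]
width: 1.0
```

```bash
python3 - <<'E'
from h import *
plan([.5495,-.300,.229],down(-.03))
grab('wrist','w2.png')
E
```

```text
t 5.82 pos [ 0.553  -0.2884  0.2393] F [-0.5  0.  -0.4] w 1.0
turn [-0.002 -0.106 -0.01 ] shift now [ 0.294  0.258 -0.076] shift after turn [ 0.293  0.259 -0.08 ] dp mm [ -3.5 -11.6 -10.3]
```

View pics/w2.png

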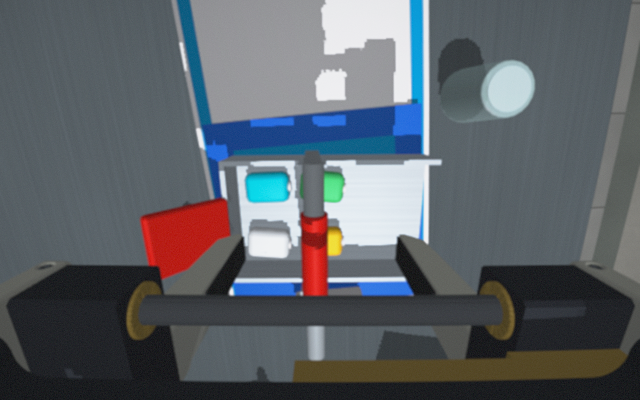

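The bar is between the fingers at (314,250). I'll correct the last offset and close.

Emit:
apply_moves(series=[[0,0,0,0.29,0.15,-0.08,93],[0,0,0,0,0.1,0,93],[0,0,0,0,0,0,93]])

```text
t: 6.12
position: [0.5495, -0.2987, 0.2284]
ee_rot: [0.49, -0.49, 0.51, -0.509]
ft_force: [0.4, 0.4, -0.3]
width: 1.003
```

```bash
python3 - <<'E'
from h import *
plan([.5495,-.300,.229],down(-.03))
E
```

```text
t 6.12 pos [ 0.5495 -0.2987  0.2284] F [ 0.4  0.4 -0.3] w 1.003
turn [ 0.007 -0.083 -0.014] shift now [ 0.033 -0.016  0.001] shift after turn [ 0.033 -0.016  0.001] dp mm [-0.  -1.3  0.6]
```

Emit:
apply_moves(series=[[0,0,0,0,0,0,40],[0,0,0,0,0,0,20],[0,0,0,0,0,0,5],[0,0,0,0,0,0,5],[0,0,0,0,0,0,5],[0,0,0,0,0,0,5],[0,0,0,0,0,0,5],[0,0,0,0,0,0,5],[0,0,0,0,0,0,5]])

```text
t: 6.87
position: [0.5503, -0.2994, 0.2311]
ee_rot: [-0.491, 0.489, -0.509, 0.511]
ft_force: [0.2, 0.4, 0.6]
width: 0.403
```

Emit:
apply_moves(series=[[0,0,0,0,0,0,5],[0,0,0,0,0,0,5],[0,0,0,0,0,0,5],[0,0,0,0,0,0,5],[0,0,0,0,0,0,5],[0,0,0,0,0,0,5]])

```text
t: 7.37
position: [0.5502, -0.2994, 0.231]
ee_rot: [-0.491, 0.489, -0.509, 0.511]
ft_force: [-0.3, 0.1, 0.5]
width: 0.166
```

Emit:
apply_moves(series=[[0,0,0,0,-0.05,0,5],[0,0,0,0,-0.1,0,5],[0,0,0,0,-0.15,0,5],[0,0,0,0,-0.2,0,5],[0,0,0,0,-0.25,0,5],[0,0,0,0,-0.3,0,5],[0,0,0,0,-0.3,0,5],[0,0,0,0,-0.3,0,5],[0,0,0,0,-0.3,0,5],[0,0,0,0,-0.2,0,5],[0,0,0,0,-0.1,0,5],[0,0,0,0,0,0,5]])

```text
t: 8.37
position: [0.5496, -0.2991, 0.3315]
ee_rot: [-0.491, 0.489, -0.509, 0.511]
ft_force: [-0.3, 0.0, -2.6]
width: 0.162
```

```bash
python3 - <<'E'
from h import *
plan([.571,.213,.33],down(-.03))
grab('scene','s2.png'); a=cv2.imread('pics/s2.png')[80:300,140:460]; cv2.imwrite('pics/s2c.png',cv2.resize(a,None,fx=2.4,fy=2.4))
E
```

```text
t 8.37 pos [ 0.5496 -0.2991  0.3315] F [-0.3  0.  -2.6] w 0.162
turn [-0.035 -0.093  0.009] shift now [-12.813   0.026   0.025] shift after turn [-12.812   0.037   0.15 ] dp mm [ 21.4 512.1  -1.5]
```

View pics/s2c.png

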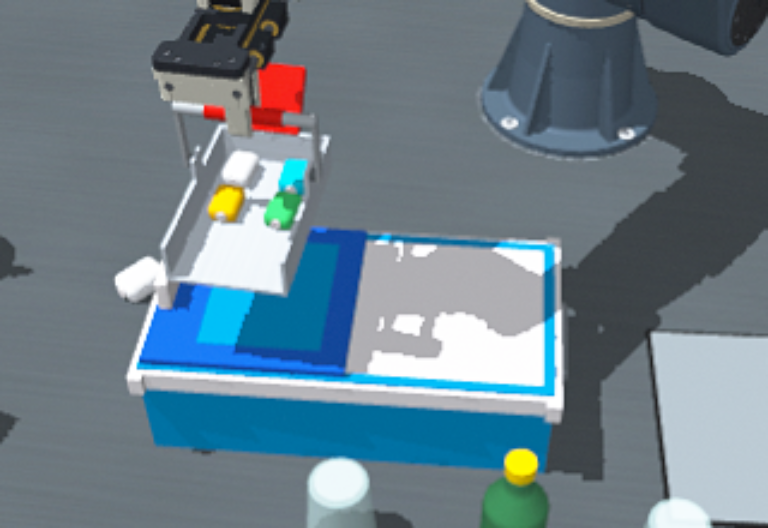

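The tray is lifted level with all four blocks in it. Carrying it to the mat.

Emit:
apply_moves(series=[[0,0,0,-0.1,0,0,5],[0,0,0,-0.2,0,0,5],[0,0,0,-0.3,0,0,5],[0,0,0,-0.4,0,0.02,5],[0,0,0,-0.5,0,0.02,5],[0,0,0,-0.5,0,0.02,5],[0,0,0,-0.5,0,0.02,5],[0,0,0,-0.5,0,0.02,5],[0,0,0,-0.5,0,0.02,5],[0,0,0,-0.5,0,0.02,5],[0,0,0,-0.5,0,0.02,5],[0,0,0,-0.5,0,0.02,5]])

```text
t: 9.42
position: [0.5613, -0.0827, 0.3245]
ee_rot: [0.489, -0.49, 0.513, -0.507]
ft_force: [0.2, 0.4, -3.7]
width: 0.161
```

Emit:
apply_moves(series=[[0,0,0,-0.5,0,0,5],[0,0,0,-0.5,0,0,5],[0,0,0,-0.5,0,0,5],[0,0,0,-0.5,0,0,5],[0,0,0,-0.5,0,0,5],[0,0,0,-0.5,0,0,5],[0,0,0,-0.5,0,0,5],[0,0,0,-0.5,0,0,5],[0,0,0,-0.5,0,0,5],[0,0,0,-0.4,0,0,5],[0,0,0,-0.3,0,0,5],[0,0,0,-0.2,0,0,5]])

```text
t: 10.42
position: [0.5603, 0.1584, 0.3209]
ee_rot: [0.489, -0.494, 0.514, -0.502]
ft_force: [-1.0, -0.1, -2.5]
width: 0.163
```

```bash
python3 - <<'E'
from h import *
plan([.571,.213,.33],down(-.03))
E
```

```text
t 10.42 pos [0.5603 0.1584 0.3209] F [-1.  -0.1 -2.5] w 0.163
turn [ 0.158 -0.024 -0.059] shift now [-1.374 -0.222  0.22 ] shift after turn [-1.372 -0.227  0.228] dp mm [10.7 54.6  9.1]
```

Emit:
apply_moves(series=[[0.05,0,-0.03,-0.3,-0.05,-0.02,5],[0.05,0,-0.03,-0.3,-0.05,-0.02,5],[0.05,0,0,-0.25,-0.05,-0.02,5],[0,0,0,-0.2,0,-0.02,5],[0,0,0,-0.15,0,0,5],[0,0,0,-0.1,0,0,5],[0,0,0,0,0,0,5],[0,0,0,0,0,0,5]])

```text
t: 11.08
position: [0.5572, 0.2161, 0.3264]
ee_rot: [0.491, -0.493, 0.508, -0.508]
ft_force: [-0.5, -0.9, -2.5]
width: 0.167
```

```bash
python3 - <<'E'
from h import *
plan([.557,.213,.105],down(-.03))
grab('scene','s3.png'); a=cv2.imread('pics/s3.png')[80:320,360:560]; cv2.imwrite('pics/s3c.png',cv2.resize(a,None,fx=2.5,fy=2.5))
E
```

```text
t 11.08 pos [0.5572 0.2161 0.3264] F [-0.5 -0.9 -2.5] w 0.167
turn [ 0.017 -0.01   0.011] shift now [0.071 5.534 0.007] shift after turn [ 7.800e-02  5.534e+00 -3.000e-03] dp mm [-2.000e-01 -3.100e+00 -2.214e+02]
```

View pics/s3c.png

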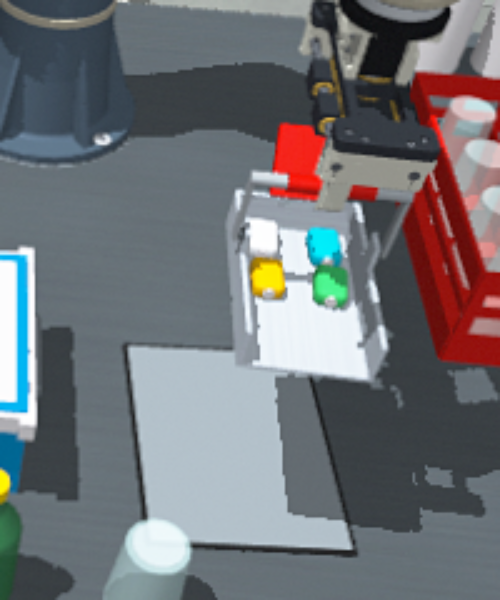

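Emit:
apply_moves(series=[[0,0,0,0.07,0.1,0,5],[0,0,0,0,0.2,0,5],[0,0,0,0,0.3,0,5],[0,0,0,0,0.4,0,5],[0,0,0,0,0.5,0,5],[0,0,0,0,0.5,0,5],[0,0,0,0,0.5,0,5],[0,0,0,0,0.5,0,5],[0,0,0,0,0.5,0,5],[0,0,0,0,0.4,0,5],[0,0,0,0,0.3,0,5],[0,0,0,0,0.2,0,5]])

```text
t: 12.13
position: [0.5565, 0.2068, 0.1378]
ee_rot: [-0.49, 0.491, -0.509, 0.509]
ft_force: [0.0, -0.7, -2.6]
width: 0.163
```

```bash
python3 - <<'E'
from h import *
plan([.557,.213,.105],down(-.03))
E
```

```text
t 12.13 pos [0.5565 0.2068 0.1378] F [ 0.  -0.7 -2.6] w 0.163
turn [ 0.011 -0.074  0.017] shift now [-0.158  0.821  0.008] shift after turn [-0.156  0.821  0.008] dp mm [  0.5   6.2 -32.8]
```

Emit:
apply_moves(series=[[0,0,0,-0.05,0.15,0,5],[0,0,0,-0.05,0.15,0,5],[0,0,0,0,0.15,0,5],[0,0,0,0,0.12,0,5],[0,0,0,0,0.08,0,5],[0,0,0,0,0.05,0,5],[0,0,0,0,0.05,0,5],[0,0,0,0,0,0,5]])

```text
t: 12.8
position: [0.5574, 0.2103, 0.1053]
ee_rot: [-0.49, 0.491, -0.509, 0.51]
ft_force: [-0.0, 0.6, -2.9]
width: 0.163
```

Emit:
apply_moves(series=[[0,0,0,0,0.05,0,5],[0,0,0,0,0.03,0,5],[0,0,0,0,0,0,5]])

```text
t: 13.05
position: [0.559, 0.2104, 0.1054]
ee_rot: [-0.491, 0.489, -0.508, 0.511]
ft_force: [0.8, 0.0, -2.6]
width: 0.156
```

Emit:
apply_moves(series=[[0,0,0,0,0.07,0,5],[0,0,0,0,0.07,0,5],[0,0,0,0,0,0,5]])

```text
t: 13.3
position: [0.5632, 0.2106, 0.1052]
ee_rot: [-0.494, 0.486, -0.506, 0.513]
ft_force: [-1.1, -0.4, -2.5]
width: 0.16
```

```bash
python3 - <<'E'
from h import *
plan([.557,.213,.105],down(-.03))
grab('side','d3.png'); a=cv2.imread('pics/d3.png')[100:260,200:420]; cv2.imwrite('pics/d3c.png',cv2.resize(a,None,fx=3.5,fy=3.5))
E
```

```text
t 13.3 pos [0.5632 0.2106 0.1052] F [-1.1 -0.4 -2.5] w 0.16
turn [-0.151 -0.079 -0.01 ] shift now [-0.055  0.002 -0.156] shift after turn [-0.056  0.004 -0.156] dp mm [-6.2  2.4 -0.2]
```

View pics/d3c.png

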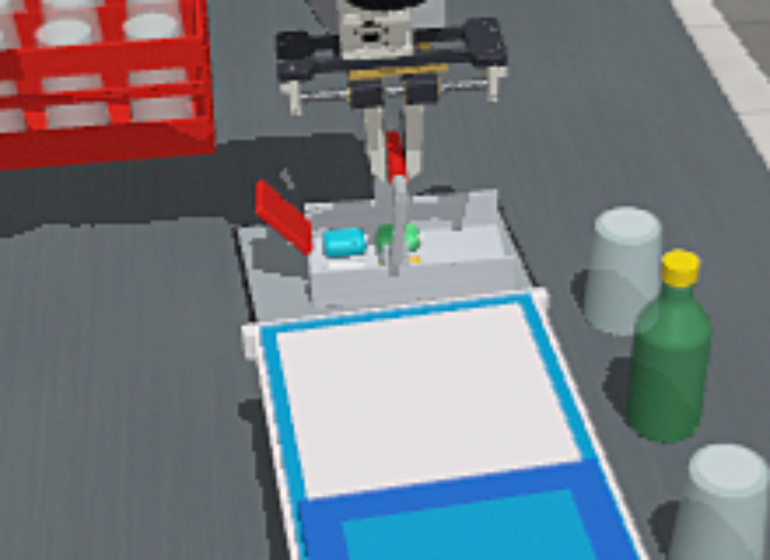

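```bash
python3 - <<'E'
from h import *
for l in open('log.jsonl').read().splitlines()[-5:]:
    s=json.loads(l); print(round(s['t'],2),np.round(s['qpos'],3),np.round(s['position'],4),np.round(s['effort'],1))
s=st();print(rot(s['ee_rot']).round(3))
E
```

```text
8.37 [-5.730e-01  4.100e-01  1.290e+00  1.000e-03  1.438e+00 -5.340e-01] [ 0.5496 -0.2991  0.3315] [ -0.  -58.2 -33.3   0.1   0.3  -0. ]
10.42 [0.191 0.337 1.417 0.01  1.402 0.222] [0.5603 0.1584 0.3209] [ -0.9 -54.  -32.5   0.1   0.1  -0.1]
11.08 [ 2.920e-01  3.590e-01  1.375e+00 -1.000e-03  1.410e+00  3.240e-01] [0.5572 0.2161 0.3264] [  0.6 -55.1 -33.1   0.2   0.    0. ]
12.13 [ 0.278  0.52   1.608 -0.002  1.015  0.317] [0.5565 0.2068 0.1378] [  0.2 -59.5 -27.7   0.1   0.2   0. ]
13.3 [ 0.282  0.568  1.621 -0.005  0.937  0.323] [0.5632 0.2106 0.1052] [ -0.2 -60.5 -26.6  -0.   -0.1   0. ]
[[-0.038  0.016  0.999]
 [-0.999  0.001 -0.038]
 [-0.001 -1.     0.016]]
```

Emit:
apply_moves(series=[[0,0,0,0,0,0,25],[0,0,0,0,0,0,40],[0,0,0,0,0,0,50],[0,0,0,0,0,0,50],[0,0,0,0,0,0,50],[0,0,0,0,0,0,50]])

```text
t: 13.85
position: [0.563, 0.211, 0.1044]
ee_rot: [-0.495, 0.486, -0.506, 0.513]
ft_force: [1.0, 0.4, -0.2]
width: 0.519
```

```bash
python3 - <<'E'
from h import *
plan([.557,.213,.105],down(-.03))
grab('side','d4.png'); a=cv2.imread('pics/d4.png')[100:260,200:420]; cv2.imwrite('pics/d4c.png',cv2.resize(a,None,fx=3.5,fy=3.5))
E
```

```text
t 13.85 pos [0.563  0.211  0.1044] F [ 1.   0.4 -0.2] w 0.519
turn [-0.148 -0.078 -0.016] shift now [-0.043 -0.017 -0.152] shift after turn [-0.045 -0.014 -0.152] dp mm [-6.   2.   0.6]
```

View pics/d4c.png

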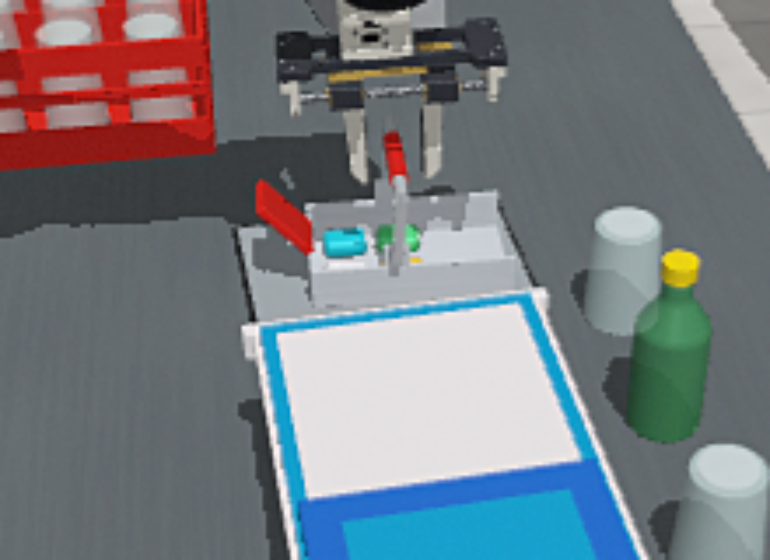

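It's released and the tray is standing on the mat. I'll raise the tool and look at the whole scene.

Emit:
apply_moves(series=[[0,0,0,0,-0.2,0,50],[0,0,0,0,-0.4,0,60],[0,0,0,0,-0.6,0,80],[0,0,0,0,-0.7,0,90],[0,0,0,0,-0.7,0,90],[0,0,0,0,-0.7,0,90],[0,0,0,0,-0.7,0,90],[0,0,0,0,-0.7,0,90],[0,0,0,0,-0.7,0,90],[0,0,0,0,-0.5,0,90],[0,0,0,0,-0.2,0,90],[0,0,0,0,0,0,90]])

```text
t: 14.9
position: [0.5569, 0.2102, 0.3655]
ee_rot: [-0.495, 0.486, -0.506, 0.513]
ft_force: [0.8, -0.2, 0.3]
width: 0.968
```

```bash
python3 - <<'E'
from h import *
st()
f=grab('wrist','w4.png'); f=grab('side','d5.png'); f=grab('scene','s5.png')
cv2.imwrite('pics/d5c.png',cv2.resize(cv2.imread('pics/d5.png')[140:360,240:440],None,fx=3.5,fy=2.7))
E
```

```text
(no output)
```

View pics/w4.png

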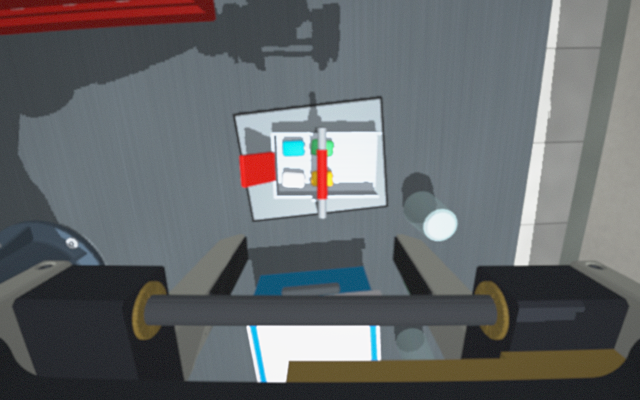

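View pics/s5.png

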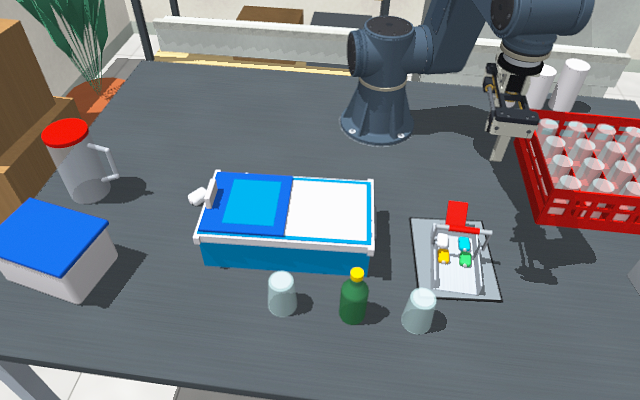

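View pics/d5.png

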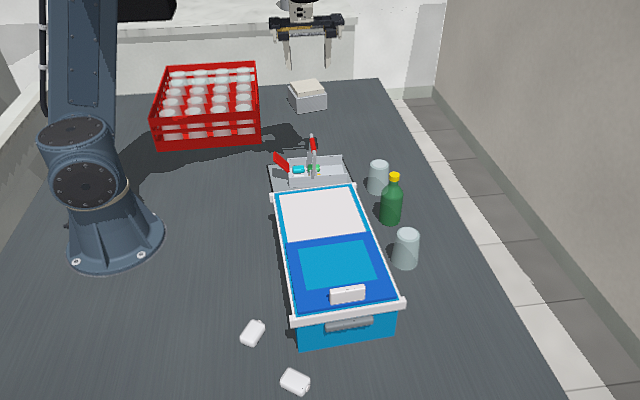

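```bash
python3 - <<'E'
import cv2
cv2.imwrite('pics/d5c.png',cv2.resize(cv2.imread('pics/d5.png')[265:325,300:420],None,fx=6,fy=6,interpolation=2))
cv2.imwrite('pics/s5c.png',cv2.resize(cv2.imread('pics/s5.png')[165:255,190:310],None,fx=6,fy=6,interpolation=2))
E
```

```text
(no output)
```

View pics/d5c.png

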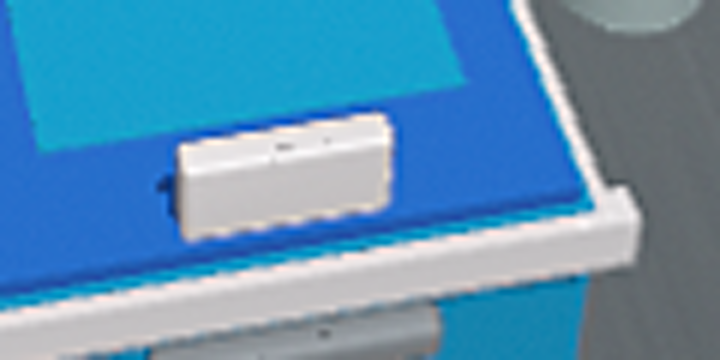

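View pics/s5c.png

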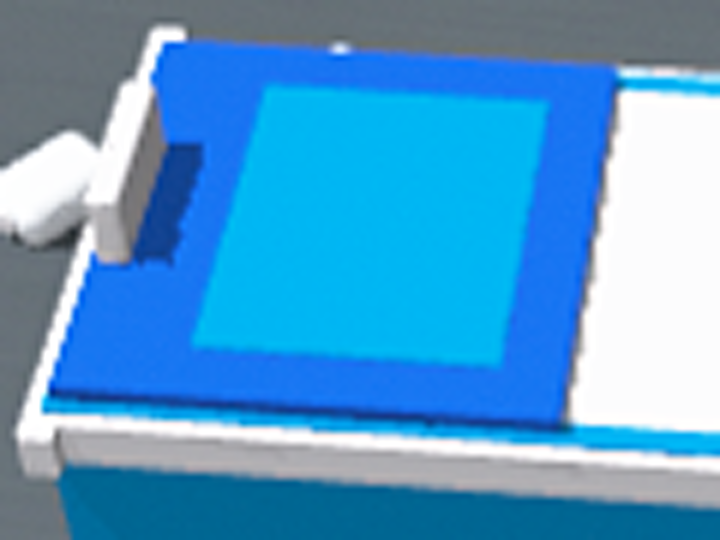

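```bash
python3 - <<'E'
from fit import *
S=grab("scene");D=grab("side")
for px in [(330.3,294.7),(365,289.7),(330,289.2),(364.2,284.2),(347.4,289.4)]: print(atz(D,px,.166))
print(atz(S,(210.8,189.2),.166))
p=np.array([.547,-.206,.0595])
bar=atz(D,(347.4,289.4),.166); d=bar[:2]-p[:2]; c,s=np.cos(p[2]),np.sin(p[2]); print('bar in box',c*d[0]+s*d[1],-s*d[0]+c*d[1])
plan([bar[0],bar[1],.30],down(np.pi/2+.06));plan([bar[0],bar[1],.30],down(-np.pi/2+.06))
print(st()['qpos'])
# tray on mat
# refine box with more points: rim bottoms etc
E
```

```text
[ 0.52166883 -0.40434809  0.166     ]
[ 0.58950071 -0.40223171  0.166     ]
[ 0.52313475 -0.3910894   0.166     ]
[ 0.59087952 -0.38866979  0.166     ]
[ 0.55619474 -0.39652889  0.166     ]
[ 0.55910262 -0.38924308  0.166     ]
bar in box -0.002151312405635151 -0.19073849467402554
t 15.15 pos [0.5562 0.21   0.3617] F [ 0.6 -0.  -0.2] w 0.972
turn [ -0.069 -15.938   0.077] shift now [15.152  1.549  0.565] shift after turn [ -0.909   1.542 -15.136] dp mm [  -0.  -606.5  -61.7]
t 15.15 pos [0.5562 0.21   0.3617] F [ 0.6 -0.  -0.2] w 0.972
turn [-0.075 14.061 -0.067] shift now [15.152  1.549  0.565] shift after turn [ 0.909  1.542 15.136] dp mm [  -0.  -606.5  -61.7]
[ 0.28417738  0.33014673  1.33199603 -0.00314727  1.47031756  0.32275008]
```

Emit:
apply_moves(series=[[0,0,0,0.5,0,0.03,90],[0,0,0,0.9,0,0.03,90],[0,0,0,0.9,0,0.03,90],[0,0,0,0.9,0,0.03,90],[0,0,0,0.9,0,0.03,90],[0,0,0,0.9,0,0.03,90],[0,0,0,0.9,0,0.03,90],[0,0,0,0.9,0,0.03,90],[0,0,0,0.9,0,0.03,90],[0,0,0,0.9,0,0.03,90],[0,0,0,0.9,0,0.03,90],[0,0,0,0.9,0,0.03,90]])

```text
t: 16.15
position: [0.551, -0.2181, 0.3454]
ee_rot: [0.49, -0.496, 0.511, -0.503]
ft_force: [0.4, 0.2, 0.8]
width: 0.965
```

Emit:
apply_moves(series=[[0,0,0,0.9,0,0.03,90],[0,0,0,0.9,0,0.03,90],[0,0,0,0.9,0,0.03,90],[0,0,0,0.9,0,0,90],[0,1,0,0.4,0,0,90],[0,1,0,0,0.1,0,90],[0,1,0,0,0.1,0,90],[0,1,0,0,0.1,0,90],[0,1,0,0,0.1,0,90],[0,1,0,0,0.1,0,90],[0,1,0,0,0.1,0,90],[0,1,0,0,0,0,90]])

```text
t: 17.15
position: [0.5419, -0.3937, 0.2983]
ee_rot: [0.219, -0.239, 0.68, -0.658]
ft_force: [-0.4, 0.1, 0.2]
width: 0.97
```

Emit:
apply_moves(series=[[0,1,0,0,0.1,0,90],[0,1,0,0,0.1,0,90],[0,1,0,0,0.1,0,90],[0,1,0,0,0.1,0,90],[0,1,0,0,0.1,0,90],[0,1,0,0,0.1,0,90],[0,0,0,0,0,0,90]])

```text
t: 17.73
position: [0.5385, -0.3914, 0.262]
ee_rot: [-0.02, -0.016, 0.718, -0.696]
ft_force: [-0.1, 0.0, -1.3]
width: 0.97
```

```bash
python3 - <<'E'
from h import *
plan([.556,-.396,.138],down(-np.pi/2+.05))
f=grab('wrist','w5.png')
E
```

```text
t 17.73 pos [ 0.5385 -0.3914  0.262 ] F [-0.1  0.  -1.3] w 0.97
turn [ 0.308 -0.535  0.478] shift now [-0.596  3.069  0.207] shift after turn [-0.432  3.1    0.137] dp mm [  17.5   -4.6 -124. ]
```

View pics/w5.png

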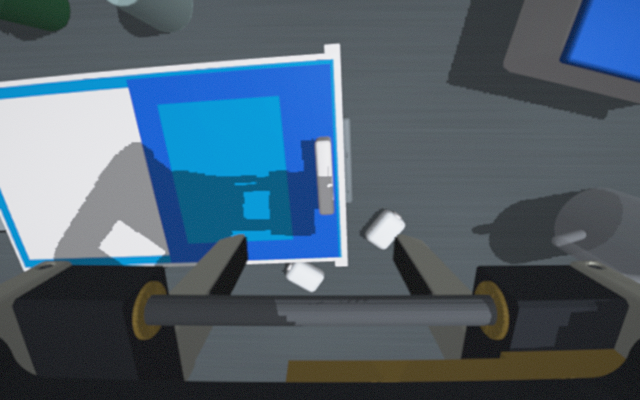

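```bash
python3 - <<'E'
from h import *
f=grab('wrist')
cv2.imwrite('pics/w5c.png',cv2.resize(f['color'][110:240,260:380],None,fx=4.5,fy=4.5,interpolation=2))
for px in [(323,137),(325,213),(324,175)]: print(atz(f,px,.166))
print(readout.get_state()['position'])
E
```

```text
[ 0.59396563 -0.39007078  0.166     ]
[ 0.52373763 -0.39217754  0.166     ]
[ 0.5603307  -0.39107782  0.166     ]
[ 0.53872446 -0.39160242  0.26309142]
```

View pics/w5c.png

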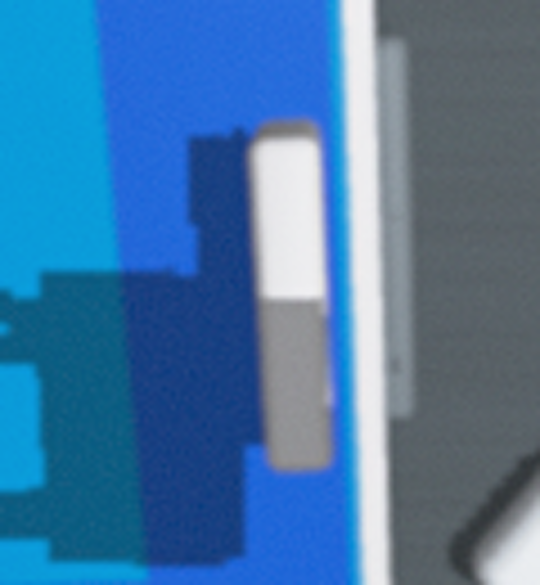

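Emit:
apply_moves(series=[[0.31,-0.53,0.48,0,0,0,90],[0,0,0,-0.25,0,0.03,90],[0,0,0,-0.25,0.1,0.03,90],[0,0,0,0,0.2,0,90],[0,0,0,0,0.2,0,90],[0,0,0,0,0,0,90]])

```text
t: 18.33
position: [0.5597, -0.3926, 0.24]
ee_rot: [-0.028, 0.027, -0.706, 0.707]
ft_force: [-0.8, -0.3, -1.5]
width: 0.968
```

```bash
python3 - <<'E'
from h import *
plan([.558,-.393,.138],down(-np.pi/2+.05))
f=grab('wrist','w6.png')
E
```

```text
t 18.33 pos [ 0.5597 -0.3926  0.24  ] F [-0.8 -0.3 -1.5] w 0.968
turn [-0.005  0.257 -0.016] shift now [0.047 2.55  0.005] shift after turn [0.042 2.55  0.007] dp mm [  -1.7   -0.4 -102. ]
```

View pics/w6.png

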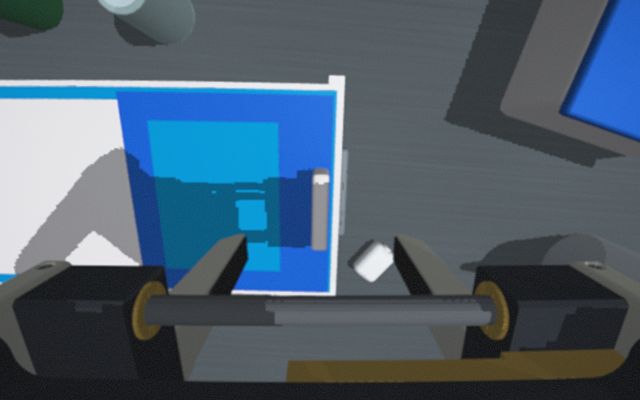

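Emit:
apply_moves(series=[[0,0.05,0,0.04,0.3,0,90],[0,0.05,0,0,0.5,0,90],[0,0,0,0,0.5,0,90],[0,0,0,0,0.4,0,90],[0,0,0,0,0.35,0,90],[0,0,0,0,0.25,0,90],[0,0,0,0,0.15,0,90],[0,0,0,0,0,0,90]])

```text
t: 19.05
position: [0.5579, -0.3943, 0.14]
ee_rot: [-0.025, 0.023, -0.706, 0.708]
ft_force: [0.0, 0.5, 0.0]
width: 0.966
```

```bash
python3 - <<'E'
from h import *
plan([.558,-.393,.138],down(-np.pi/2+.07))
E
```

```text
t 19.05 pos [ 0.5579 -0.3943  0.14  ] F [0.  0.5 0. ] w 0.966
turn [-0.027 -0.024 -0.032] shift now [-0.006  0.051 -0.033] shift after turn [-0.006  0.051 -0.033] dp mm [ 0.1  1.3 -2. ]
```

Emit:
apply_moves(series=[[0,0,0,0,0,0,5],[0,0,0,0,0,0,5],[0,0,0,0,0,0,5],[0,0,0,0,0,0,5],[0,0,0,0,0,0,5],[0,0,0,0,0,0,5],[0,0,0,0,0,0,5],[0,0,0,0,0,0,5],[0,0,0,0,0,0,5],[0,0,0,0,0,0,5],[0,0,0,0,0,0,5]])

```text
t: 19.97
position: [0.5593, -0.3955, 0.1444]
ee_rot: [-0.027, 0.021, -0.704, 0.709]
ft_force: [-0.3, 0.2, 0.4]
width: 0.229
```

Emit:
apply_moves(series=[[0,0,0,0,0.05,0,5],[0,0,0,0,0.05,0,5],[0,0,0,0,0,0,5]])

```text
t: 20.22
position: [0.5594, -0.3937, 0.143]
ee_rot: [-0.027, 0.021, -0.706, 0.708]
ft_force: [0.8, -1.9, -9.1]
width: 0.149
```

Gripped at 14 mm. I'll slide it now, watching the force.

Emit:
apply_moves(series=[[0,0,0,0,0,-0.15,5],[0,0,0,0,0,-0.3,5],[0,0,0,0,0,-0.4,5],[0,0,0,0,0,-0.4,5],[0,0,0,0,0,-0.4,5],[0,0,0,0,0,-0.4,5],[0,0,0,0,0,-0.4,5],[0,0,0,0,0,-0.4,5]])

```text
t: 20.88
position: [0.5533, -0.2765, 0.1429]
ee_rot: [-0.028, 0.016, -0.703, 0.71]
ft_force: [3.2, -2.3, 0.9]
width: 0.147
```

```bash
python3 - <<'E'
from h import *
c,s=np.cos(.06),np.sin(.06)
b=np.array([.5594,-.3937]); t=b+.19*np.array([-s,c])
plan([t[0],t[1],.142],down(-np.pi/2+.07))
E
```

```text
t 20.88 pos [ 0.5533 -0.2765  0.1429] F [ 3.2 -2.3  0.9] w 0.147
turn [-0.1   -0.067 -0.153] shift now [ 0.018  0.003 -1.815] shift after turn [ 0.005  0.022 -1.815] dp mm [-5.3 72.4 -0.9]
```

Emit:
apply_moves(series=[[-0.05,0,-0.05,0,0,-0.35,5],[-0.05,0,-0.05,0,0,-0.35,5],[0,0,0,0,0,-0.3,5],[0,0,0,0,0,-0.25,5],[0,0,0,0,0,-0.15,5],[0,0,0,0,0,-0.1,5],[0,0,0,0,0,-0.1,5],[0,0,0,0,0,-0.1,5]])

```text
t: 21.55
position: [0.5497, -0.209, 0.143]
ee_rot: [-0.027, 0.02, -0.701, 0.713]
ft_force: [1.4, -31.1, -10.7]
width: 0.149
```

The end stop showed as 31 N after about 185 mm of travel. I'll relax, release and rise.

Emit:
apply_moves(series=[[0,0,0,0,0,0,5],[0,0,0,0,0,0,40],[0,0,0,0,0,0,70],[0,0,0,0,0,0,70],[0,0,0,0,0,0,70],[0,0,0,0,-0.2,0,70],[0,0,0,0,-0.4,0,70],[0,0,0,0,-0.6,0,70],[0,0,0,0,-0.8,0,70],[0,0,0,0,-0.8,0,70],[0,0,0,0,-0.8,0,70],[0,0,0,0,-0.5,0,70]])

```text
t: 22.55
position: [0.5444, -0.2042, 0.3108]
ee_rot: [-0.022, 0.025, -0.703, 0.71]
ft_force: [-0.3, -0.1, -0.6]
width: 0.756
```

```bash
python3 - <<'E'
from h import *
print(st()['position'],st()['qpos'].round(3))
S=grab('scene','s7.png');D=grab('side','d7.png')
a=S['color'][160:310,190:520];b=D['color'][120:360,230:430]
cv2.imwrite('pics/s7c.png',cv2.resize(a,None,fx=2.4,fy=2.4,interpolation=2));cv2.imwrite('pics/d7c.png',cv2.resize(b,None,fx=2.5,fy=2.5,interpolation=2))
E
```

```text
[ 0.54439699 -0.20421759  0.31077974] [-0.434  0.334  1.446 -0.011  1.361  1.072]
```

View pics/s7c.png

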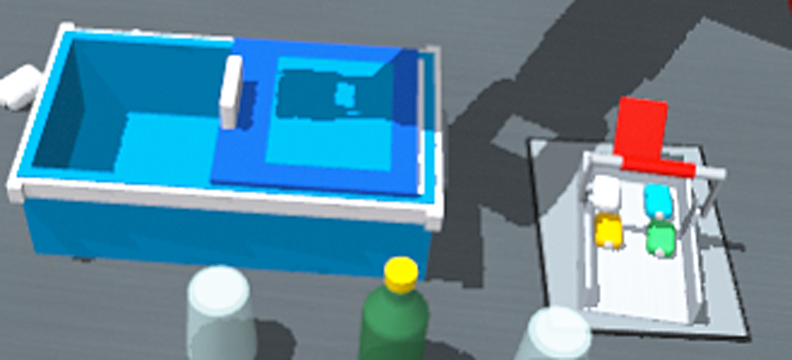

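View pics/d7c.png

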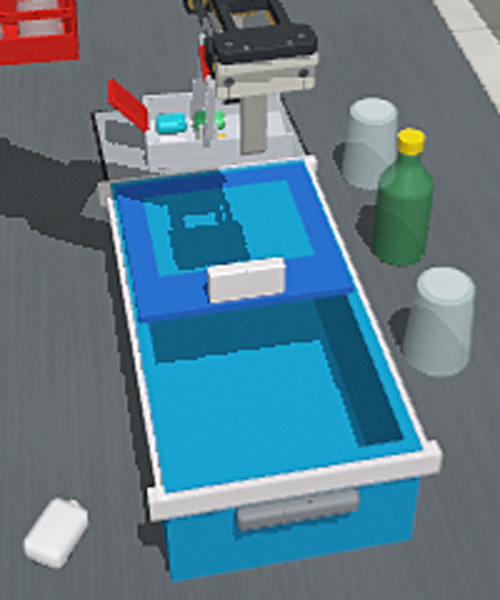

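The hatch is fully open and the tray is undisturbed, with 4 blocks in it. Next I turn the tool back and move to behind the tray handle.

```bash
python3 - <<'E'
from h import *
plan([.37,.21,.32],down(-.04))
E
```

```text
t 22.65 pos [ 0.5452 -0.2046  0.3115] F [-0.  -0.6 -0.1] w 0.752
turn [ -0.078 -13.975   0.092] shift now [  3.673  -0.329 -10.632] shift after turn [-10.181  -0.214  -4.791] dp mm [-175.2  414.6    8.5]
```

Emit:
apply_moves(series=[[0,0,0,0.2,0,-0.5,60],[0,0,0,0.3,-0.03,-0.9,50],[0,0,0,0.3,-0.03,-0.9,50],[0,0,0,0.3,-0.03,-0.9,50],[0,0,0,0.3,-0.03,-0.9,50],[0,0,0,0.3,-0.03,-0.9,50],[0,0,0,0.3,-0.03,-0.9,50],[0,0,0,0.3,-0.03,-0.9,50],[0,0,0,0.3,-0.03,-0.9,50],[0,0,0,0.3,-0.03,-0.9,50],[0,0,0,0.3,-0.03,-0.9,50],[0,0,0,0.3,-0.03,-0.9,50]])

```text
t: 23.65
position: [0.3653, 0.2133, 0.3149]
ee_rot: [-0.017, 0.025, -0.703, 0.711]
ft_force: [0.7, 0.0, 0.9]
width: 0.535
```

Emit:
apply_moves(series=[[0,-1,0,0.2,0,0,50],[0,-1,0,0,0,0,50],[0,-1,0,0,0,0,50],[0,-1,0,0,0,0,50],[0,-1,0,0,0,0,50],[0,-1,0,0,0,0,50],[0,-1,0,0,0,0,50],[0,-1,0,0,0,0,50],[0,-1,0,0,0,0,50],[0,-1,0,0,0,0,50],[0,-1,0,0,0,0,50],[0,-1,0,0,0,0,50]])

```text
t: 24.65
position: [0.3464, 0.2187, 0.3083]
ee_rot: [0.44, -0.461, 0.546, -0.543]
ft_force: [0.3, 0.0, 0.4]
width: 0.539
```

```bash
python3 - <<'E'
from h import *
plan([.36,.214,.25],down(-.04,.7))
print(st()['qpos'].round(3))
f=grab('wrist','w8.png')
E
```

```text
t 24.65 pos [0.3464 0.2187 0.3083] F [0.3 0.  0.4] w 0.539
turn [ 6.9   -1.296  0.665] shift now [0.022 1.45  0.388] shift after turn [ 0.103  1.337 -0.676] dp mm [ 13.6  -4.7 -58.3]
[ 0.451  0.012  1.839 -0.003  1.321  0.64 ]
```

View pics/w8.png

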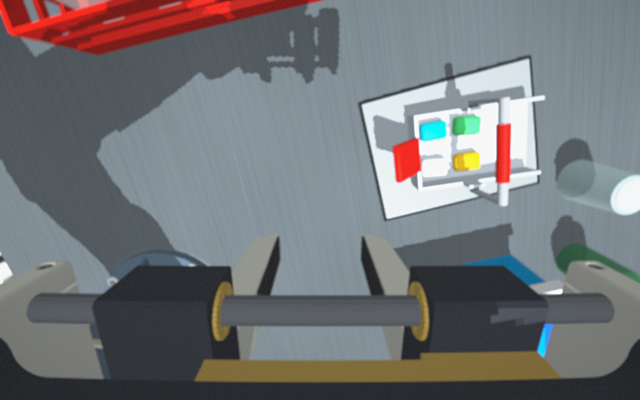

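Emit:
apply_moves(series=[[0,-0.9,0.3,0,0,0,50],[0.7,-0.4,0.2,0,0,0,50],[1,0,0,0,0,0,50],[1,0,0,0,0,0,50],[1,0,0,0,0,0,50],[1,0,0,0,0,0,50],[1,0,0,0,0,0,50],[1,0,0,0,0,0,50],[0,0,0,0,0,0,50]])

```text
t: 25.45
position: [0.3446, 0.2178, 0.3051]
ee_rot: [-0.629, 0.277, -0.325, 0.65]
ft_force: [-0.0, 0.3, -0.9]
width: 0.536
```

```bash
python3 - <<'E'
from h import *
plan([.36,.214,.20],down(-.04,.7))
print(st()['qpos'].round(3))
f=grab('wrist','w9.png')
E
```

```text
t 25.45 pos [0.3446 0.2178 0.3051] F [-0.   0.3 -0.9] w 0.536
turn [ 0.095 -0.407 -0.256] shift now [ 0.199  2.27  -1.365] shift after turn [ 0.079  2.26  -1.394] dp mm [  15.4   -3.8 -105.1]
[ 0.744 -0.236  2.221 -0.695  0.737  1.243]
```

View pics/w9.png

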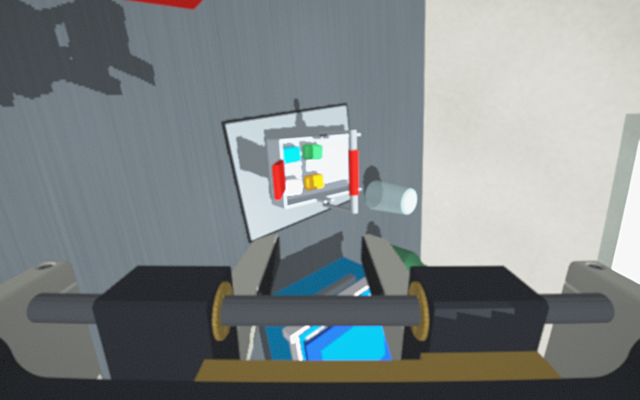

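```bash
python3 - <<'E'
from h import *
W=grab('wrist');S=grab('scene');D=grab('side')
cv2.imwrite('pics/w9c.png',cv2.resize(W['color'][95:245,215:375],None,fx=4.5,fy=4,interpolation=2)[:600])
cv2.imwrite('pics/s9c.png',cv2.resize(S['color'][190:310,400:510],None,fx=5,fy=5,interpolation=2))
cv2.imwrite('pics/d9c.png',cv2.resize(D['color'][125:205,255:375],None,fx=6,fy=6,interpolation=2))
E
```

```text
(no output)
```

View pics/w9c.png

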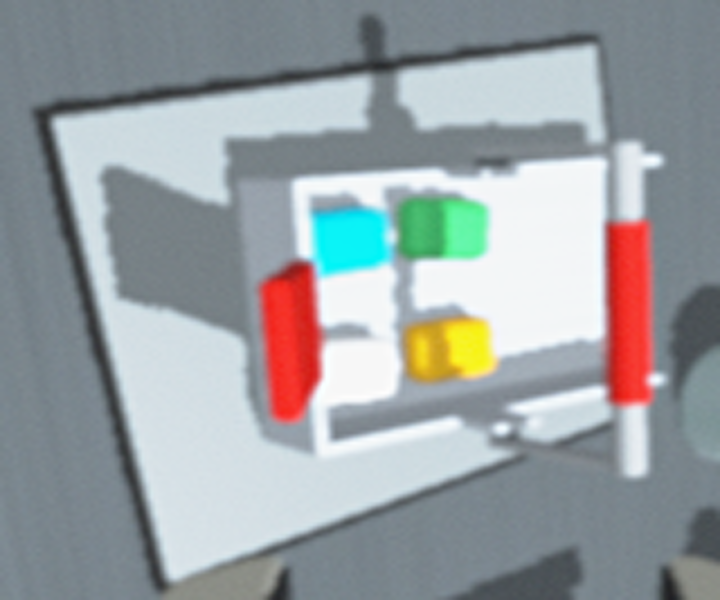

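View pics/s9c.png

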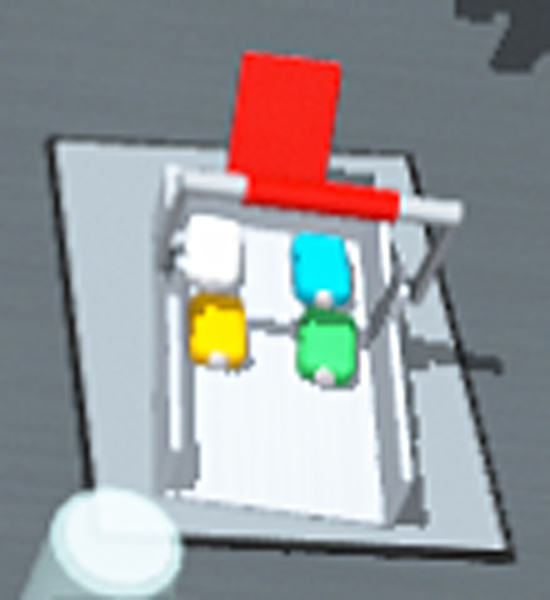

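View pics/d9c.png

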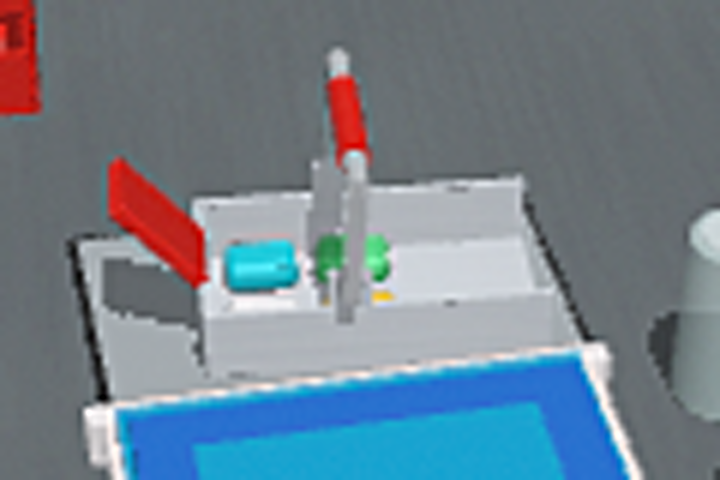

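```bash
python3 - <<'E'
from fit import *
W=grab('wrist');S=grab('scene');D=grab('side')
o=[(S,(432.6,288.6),(.09,-.055,0)),(S,(448.6,200.4),(-.133,-.025,.086)),(S,(468,202.8),(-.133,.025,.086)),
(D,(342.2,154.7),(.09,.055,.04)),(D,(287.2,158),(-.09,.055,.04)),(D,(289.5,177),(-.09,-.055,.04)),(D,(347.2,173.3),(.09,-.055,.04)),(D,(289.7,187.5),(-.09,-.055,0)),(D,(274.3,155.2),(-.1305,0,.0884)),
(W,(280.6,139.5),(-.09,.055,.04)),(W,(285.7,208.8),(-.09,-.055,.04)),(W,(361.7,135),(.09,.055,.04)),(W,(361.7,190),(.09,-.055,.04)),(W,(279,180.5),(-.1305,0,.0884))]
p,r,tr=fit(o,.004,[.57,.21,-.03]);print(p,r.tolist())
h=tr(p,(-.115,0,.07));print('handle',h)
Rt=down(p[2],.7); tcp=h+.019*Rt[:,1]; print('tcp',tcp)
plan(tcp-.11*Rt[:,1],Rt)
E
```

```text
[ 0.57344424  0.21169822 -0.04050262] [[-1.4, 1.7], [0.6, 0.6], [1.0, 0.7], [0.4, -0.7], [0.6, -0.5], [-0.4, 0.2], [0.2, -0.1], [0.2, 0.1], [0.1, -0.3], [-0.1, -0.0], [-0.2, -0.2], [-0.2, -1.0], [0.2, 0.5], [-2.2, 1.9]]
handle [0.45853856 0.21635475 0.074     ]
tcp [0.47076865 0.21585913 0.059468  ]
t 25.8 pos [0.3468 0.2182 0.3069] F [-0.8  0.3 -0.6] w 0.537
turn [ 0.133 -0.407 -0.255] shift now [ 0.107  3.998 -1.558] shift after turn [-0.067  3.976 -1.615] dp mm [  53.1    0.5 -163.3]
```

Excellent fit, mostly sub-pixel. The handle point is at (0.4585, 0.2164, 0.074). I'll go to the approach point 110 mm back from it.

Emit:
apply_moves(series=[[0.13,-0.4,-0.25,0,0.2,-0.2,50],[0,0,0,0,0.5,-0.3,50],[0,0,0,0,0.6,-0.3,50],[0,0,0,0,0.6,-0.3,50],[0,0,0,0,0.6,-0.3,50],[0,0,0,0,0.6,-0.2,50],[0,0,0,0,0.5,0,50],[0,0,0,0,0.2,0,50],[0,0,0,0,0,0,50]])

```text
t: 26.55
position: [0.4021, 0.2169, 0.1446]
ee_rot: [-0.625, 0.291, -0.309, 0.655]
ft_force: [-0.6, 0.5, 0.6]
width: 0.54
```

```bash
python3 - <<'E'
from h import *
Rt=down(-.0405,.7); tcp=np.array([.4708,.2159,.0595])
plan(tcp-.10*Rt[:,1],Rt)
print(st()['qpos'].round(3))
grab('wrist','w10.png')
E
```

```text
t 26.55 pos [0.4021 0.2169 0.1446] F [-0.6  0.5  0.6] w 0.54
turn [ 0.059 -0.098  0.014] shift now [-0.044  0.234 -0.056] shift after turn [-0.045  0.234 -0.057] dp mm [ 4.4  1.6 -8.6]
[ 0.638  0.189  2.329 -1.459  0.417  2.014]
```

View pics/w10.png

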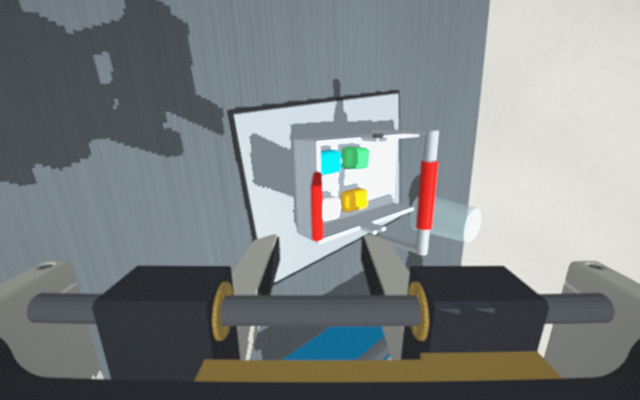

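At this approach pose q4 is -1.46, close to its -1.57 limit. Before going on, I'll fit a small kinematic model from the logged states and check candidate poses.

```bash
cat > kin.py <<'E'
from h import *
from scipy.optimize import least_squares
L=[json.loads(l) for l in open('log.jsonl')]
Q=np.array([l['qpos'] for l in L]);P=np.array([l['position'] for l in L]);RR=np.array([rot(l['ee_rot']) for l in L])
def Rz(a): return R.from_euler('z',a).as_matrix()
def Ry(a): return R.from_euler('y',a).as_matrix()
def fk(q,g):
    h,a,L1,L2,c,d=g
    A=Rz(q[0]); b=A@Ry(q[1]); f=b@Ry(q[2])
    w=A@np.array([a,0,h])+b@np.array([0,0,L1])+f@np.array([c,0,L2])
    T=f@Rz(q[3])@Ry(q[4])@Rz(q[5])
    return w+T@np.array([0,0,d]),T
def res(g): return np.concatenate([fk(q,g)[0]-p for q,p in zip(Q,P)])*1000
_r=least_squares(res,[.4,0,.4,.4,0,.25]); G=_r.x
# tool axes: T cols -> tool frame const
M=R.from_matrix(np.array([fk(q,G)[1].T@r for q,r in zip(Q,RR)])).mean().as_matrix()
LO=np.array([-2.75,-.79,.01,-1.57,.07,-2.87]);HI=np.array([2.75,2.1,2.65,4.71,3.14,2.87])
def ik(p,Rt,seeds,flip=True):
    out=[]
    for fl in ([0,1] if flip else [0]):
        Rf=Rt@R.from_euler('y',np.pi*fl).as_matrix()
        for s in seeds:
            f=lambda q:np.concatenate([(fk(q,G)[0]-p)*10,(fk(q,G)[1]@M-Rf).ravel()])
            r=least_squares(f,np.clip(s,LO+1e-3,HI-1e-3),bounds=(LO,HI))
            out.append((np.abs(r.fun).max(),fl,r.x))
    out.sort(key=lambda t:t[0]); return out
E
python3 - <<'E'
from kin import *
print(G.round(4),np.abs(_r.fun).max(),M.round(3),[np.abs(fk(q,G)[1]@M-r).max().round(3) for q,r in zip(Q[::5],RR[::5])])
def seeds(q4s=(0,-1.2,1.2,3,4)): return [np.array([s1,.3,1.8,q4,.8,q6]) for s1 in (.5,) for q4 in q4s for q6 in (-1.5,.3,1.5)]
for name,th,ctr in [('now',-.04,(.573,.212)),('-.3',-.3,(.573,.212)),('-.5',-.5,(.565,.212)),('-.7',-.7,(.56,.212)),('back',-2.74,(.549,.211)),('back',np.pi-.04,(.549,.211)),('-y',-1.5,(.549,.211))]:
    for up in (0,.08,.15):
        hd=np.array([np.cos(th),np.sin(th)]); h=np.r_[np.array(ctr)-.115*hd,.074+up]; Rt=down(th,.7); tcp=h+.019*Rt[:,1]
        o=[x for x in ik(tcp,Rt,seeds()) if x[0]<2e-3]
        u=[]
        for x in o:
            if not any(np.abs(x[2]-y[2]).max()<.05 for y in u): u.append(x)
        print(name,up,[(x[1],x[2].round(2).tolist()) for x in u])
E
```

```text
Traceback (most recent call last):
NameError: name '_r' is not defined
```

```bash
cat > cand.py <<'E'
from kin import *
from kin import _r
print(G.round(4),np.abs(_r.fun).max(),[np.abs(fk(q,G)[1]@M-r).max().round(3) for q,r in zip(Q[::5],RR[::5])])
def seeds(q4s=(0,-1.2,1.2,3,4)): return [np.array([s1,.3,1.8,q4,.8,q6]) for s1 in (.5,) for q4 in q4s for q6 in (-1.5,.3,1.5)]
def uniq(tcp,Rt,sd=seeds()):
    o=[x for x in ik(tcp,Rt,sd) if x[0]<2e-3]
    u=[]
    for x in o:
        if not any(np.abs(x[2]-y[2]).max()<.05 for y in u): u.append(x)
    return [(x[1],x[2].round(2).tolist()) for x in u]
E
python3 - <<'E'
from cand import *
for name,th,ctr in [('now',-.04,(.573,.212)),('-.3',-.3,(.573,.212)),('-.5',-.5,(.565,.212)),('-.7',-.7,(.56,.212)),('back',-2.74,(.549,.211)),('back',np.pi-.04,(.549,.211)),('-y',-1.5,(.549,.211))]:
    for up in (0,.08,.15):
        hd=np.array([np.cos(th),np.sin(th)]); h=np.r_[np.array(ctr)-.115*hd,.074+up]; Rt=down(th,.7); tcp=h+.019*Rt[:,1]
        print(name,up,uniq(tcp,Rt))
E
```

```text
[0.194  0.0328 0.4544 0.4123 0.0218 0.2056] 46.0634065753958 [np.float64(0.0), np.float64(0.0), np.float64(0.0), np.float64(0.0), np.float64(0.0), np.float64(0.0), np.float64(0.0)]
now 0 [(0, [0.58, 0.48, 2.21, 4.36, 0.41, 2.45]), (1, [0.58, 0.48, 2.21, 4.36, 0.41, -0.69])]
now 0.08 [(0, [0.58, 0.28, 2.17, -1.37, 0.39, 1.85]), (1, [0.58, 0.28, 2.17, -1.37, 0.39, -1.29])]
now 0.15 [(0, [0.58, 0.14, 2.11, -0.96, 0.48, 1.4]), (1, [0.58, 0.14, 2.11, -0.96, 0.48, -1.74])]
-.3 0 [(1, [0.68, 0.53, 2.09, -1.45, 0.57, -0.87]), (0, [0.68, 0.53, 2.09, -1.45, 0.57, 2.28])]
-.3 0.08 [(0, [0.68, 0.36, 2.06, -1.15, 0.63, 1.92]), (1, [0.68, 0.36, 2.06, -1.15, 0.63, -1.22])]
-.3 0.15 [(1, [0.68, 0.23, 2.0, -0.95, 0.72, -1.48]), (0, [0.68, 0.23, 2.0, -0.95, 0.72, 1.66])]
-.5 0 [(1, [0.74, 0.57, 2.0, -1.2, 0.71, -0.9]), (0, [0.74, 0.57, 2.0, -1.2, 0.71, 2.24])]
-.5 0.08 [(0, [0.74, 0.41, 1.97, -1.02, 0.8, 1.99]), (1, [0.74, 0.41, 1.97, -1.02, 0.8, -1.15])]
-.5 0.15 [(1, [0.74, 0.29, 1.91, -0.89, 0.9, -1.34]), (0, [0.74, 0.29, 1.91, -0.89, 0.9, 1.8])]
-.7 0 [(0, [0.76, 0.63, 1.88, -1.02, 0.85, 2.25]), (
[... 270 characters left out ...]
.02, 1.91, -0.02])]
back 0.08 [(1, [0.38, 1.06, 0.76, -0.02, 2.03, -0.03])]
back 0.15 [(1, [0.38, 1.01, 0.69, -0.02, 2.15, -0.03])]
back 0 [(1, [0.25, 1.1, 0.87, 0.19, 1.84, 0.28]), (0, [0.25, 1.1, 0.87, 0.19, 1.84, -2.86])]
back 0.08 [(1, [0.25, 1.02, 0.83, 0.2, 1.96, 0.3]), (0, [0.25, 1.02, 0.83, 0.2, 1.96, -2.84])]
back 0.15 [(1, [0.25, 0.96, 0.77, 0.21, 2.08, 0.33]), (0, [0.25, 0.96, 0.77, 0.21, 2.08, -2.81])]
-y 0 [(0, [0.7, 0.87, 1.35, -0.56, 1.4, 2.43]), (1, [0.7, 0.87, 1.35, -0.56, 1.4, -0.71])]
-y 0.08 [(1, [0.7, 0.77, 1.33, -0.55, 1.52, -0.78]), (0, [0.7, 0.77, 1.33, -0.55, 1.52, 2.36])]
-y 0.15 [(1, [0.7, 0.69, 1.27, -0.55, 1.63, -0.85]), (0, [0.7, 0.69, 1.27, -0.55, 1.63, 2.29])]
```

```bash
sed -i 's/h,a,L1,L2,c,d=g/h,a,L1,L2,c,d,y0,y1,e,e2=g/; s/w+T@np.array(\[0,0,d\])/w+A@np.array([0,y0,0])+f@Rz(q[3])@np.array([0,y1,0])+f@Rz(q[3])@Ry(q[4])@np.array([e,e2,d])/; s/\[.4,0,.4,.4,0,.25\]/[.4,0,.4,.4,0,.25,0,0,0,0]/' kin.py
python3 - <<'E'
from cand import *
for name,th,ctr in [('now',-.04,(.573,.212)),('-.3',-.3,(.573,.212)),('-.5',-.5,(.565,.212)),('-.7',-.7,(.56,.212)),('back',-2.74,(.549,.211)),('back',np.pi-.04,(.549,.211))]:
    for up in (0,.08,.15):
        hd=np.array([np.cos(th),np.sin(th)]); h=np.r_[np.array(ctr)-.115*hd,.074+up]; Rt=down(th,.7); tcp=h+.019*Rt[:,1]
        print(name,up,uniq(tcp,Rt))
E
```

```text
[ 0.2587 -0.      0.4873  0.4378  0.0407  0.2776  0.0465 -0.0032 -0.
  0.0032] 4.440892098500626e-13 [np.float64(0.0), np.float64(0.0), np.float64(0.0), np.float64(0.0), np.float64(0.0), np.float64(0.0), np.float64(0.0)]
now 0 [(1, [0.53, 0.49, 2.25, 4.2, 0.41, -0.57]), (0, [0.53, 0.49, 2.25, 4.2, 0.41, 2.57])]
now 0.08 [(0, [0.53, 0.28, 2.22, -1.51, 0.35, 1.96]), (1, [0.53, 0.28, 2.22, -1.51, 0.35, -1.19])]
now 0.15 [(0, [0.53, 0.13, 2.16, -1.02, 0.42, 1.43]), (1, [0.53, 0.13, 2.16, -1.02, 0.42, -1.71])]
-.3 0 [(0, [0.66, 0.54, 2.11, -1.5, 0.56, 2.32]), (1, [0.66, 0.54, 2.11, -1.5, 0.56, -0.82])]
-.3 0.08 [(0, [0.66, 0.36, 2.09, -1.2, 0.6, 1.96]), (1, [0.66, 0.36, 2.09, -1.2, 0.6, -1.18])]
-.3 0.15 [(0, [0.66, 0.23, 2.04, -0.98, 0.69, 1.69]), (1, [0.66, 0.23, 2.04, -0.98, 0.69, -1.45])]
-.5 0 [(0, [0.73, 0.59, 1.99, -1.22, 0.7, 2.26]), (1, [0.73, 0.59, 1.99, -1.22, 0.7, -0.88])]
-.5 0.08 [(0, [0.73, 0.43, 1.97, -1.04, 0.78, 2.01]), (1, [0.73, 0.43, 1.97, -1.04, 0.78, -1.13])]
-.5 0.15 [(0, [0.73, 0.31, 1.92, -0.91, 0.88, 1.83]), (1, [0.73, 0.31, 1.92, -0.91, 0.88, -1.31])]
-.7 0 [(0, [0.76, 0.65, 1.86, -1.01, 0.85, 2.24]), (1, [0.76, 0.65, 1.86, -1.01, 0.85, -0.9])]
-.7 0.08 [(0, [0.76, 0.5, 1.84, -0.91, 0.95, 2.07]), (1, [0.76, 0.5, 1.84, -0.91, 0.95, -1.07])]
-.7 0.15 [(0, [0.76, 0.4, 1.79, -0.83, 1.05, 1.93]), (1, [0.76, 0.4, 1.79, -0.83, 1.05, -1.21])]
back 0 [(1, [0.32, 1.22, 0.62, -0.05, 2.0, -0.08])]
back 0.08 [(1, [0.32, 1.14, 0.59, -0.06, 2.11, -0.09])]
back 0.15 [(1, [0.32, 1.09, 0.52, -0.06, 2.22, -0.1])]
back 0 [(1, [0.18, 1.17, 0.71, 0.15, 1.94, 0.23])]
back 0.08 [(1, [0.18, 1.09, 0.69, 0.16, 2.04, 0.24])]
back 0.15 [(1, [0.18, 1.04, 0.62, 0.17, 2.16, 0.27])]
```

```bash
python3 - <<'E'
from cand import *
th=-.0405
for psi in (-.7,-.5,-.35,.35,.5,.7):
    for up in (0,.08):
        h=np.array([.4585,.2164,.074+up]); Rt=down(th,.7)@R.from_euler('z',psi).as_matrix(); tcp=h+.019*Rt[:,1]
        print(psi,up,Rt[:,1].round(2),uniq(tcp,Rt))
E
```

```text
[ 0.2587 -0.      0.4873  0.4378  0.0407  0.2776  0.0465 -0.0032 -0.
  0.0032] 4.440892098500626e-13 [np.float64(0.0), np.float64(0.0), np.float64(0.0), np.float64(0.0), np.float64(0.0), np.float64(0.0), np.float64(0.0)]
-0.7 0 [ 0.47 -0.66 -0.58] [(0, [0.76, 0.73, 1.88, -1.1, 1.11, 1.89]), (1, [0.76, 0.73, 1.88, -1.1, 1.11, -1.25])]
-0.7 0.08 [ 0.47 -0.66 -0.58] [(0, [0.76, 0.57, 1.88, -1.04, 1.19, 1.74]), (1, [0.76, 0.57, 1.88, -1.04, 1.19, -1.4])]
-0.5 0 [ 0.55 -0.5  -0.67] [(0, [0.73, 0.64, 2.0, -1.23, 0.9, 1.96]), (1, [0.73, 0.64, 2.0, -1.23, 0.9, -1.18])]
-0.5 0.08 [ 0.55 -0.5  -0.67] [(0, [0.73, 0.47, 1.98, -1.11, 0.97, 1.76]), (1, [0.73, 0.47, 1.98, -1.11, 0.97, -1.39])]
-0.35 0 [ 0.59 -0.37 -0.72] [(1, [0.69, 0.58, 2.08, -1.37, 0.74, -1.1]), (0, [0.69, 0.58, 2.08, -1.37, 0.74, 2.04])]
-0.35 0.08 [ 0.59 -0.37 -0.72] [(1, [0.69, 0.4, 2.06, -1.17, 0.8, -1.37]), (0, [0.69, 0.4, 2.06, -1.17, 0.8, 1.78])]
0.35 0 [ 0.62  0.32 -0.72] [(1, [0.28, 0.49, 2.34, 2.84, 0.47, 0.52]), (0, [0.28, 0.49, 2.34, 2.84, 0.47, -2.62])]
0.35 0.08 [ 0.62  0.32 -0.72] [(0, [0.28, 0.25, 2.32, 2.52, 0.23, -2.28]), (1, [0.28, 0.25, 2.32, 2.52, 0.23, 0.86])]
0.5 0 [ 0.58  0.46 -0.67] [(0, [0.17, 0.52, 2.35, 2.48, 0.61, -2.4]), (1, [0.17, 0.52, 2.35, 2.48, 0.61, 0.74])]
0.5 0.08 [ 0.58  0.46 -0.67] [(0, [0.17, 0.28, 2.34, 2.14, 0.43, -2.02]), (1, [0.17, 0.28, 2.34, 2.14, 0.43, 1.12])]
0.7 0 [ 0.52  0.62 -0.58] [(0, [0.03, 0.6, 2.33, 2.15, 0.82, -2.27]), (1, [0.03, 0.6, 2.33, 2.15, 0.82, 0.87])]
0.7 0.08 [ 0.52  0.62 -0.58] [(0, [0.03, 0.35, 2.33, 1.92, 0.71, -1.95]), (1, [0.03, 0.35, 2.33, 1.92, 0.71, 1.19])]
```

```bash
cat > path.py <<'E'
from cand import *
PSI=-.45; GD=.022
def pose(tx,ty,tz,th,pitch=0.):
    """tray origin pos (underside centre), heading, nose-down pitch -> TCP, R   rotation done about handle-independent (rigid)"""
    T=R.from_euler('zy',[0,0]).as_matrix(); T=Rz(th)@Ry(pitch)
    Rt=T@down(0,.7)@R.from_euler('z',PSI).as_matrix()
    return np.array([tx,ty,tz])+T@np.array([-.115,0,.07])+GD*Rt[:,1],Rt
def lip_pose(lx,ly,lz,th,pitch):
    T=Rz(th)@Ry(pitch); o=np.array([lx,ly,lz])-T@np.array([.09,0,0]); return pose(*o,th,pitch)
def track(poses,q):
    for nm,(p,Rt) in poses:
        b=min(((r[0],r[2]) for r in ik(p,Rt,[q],False)),key=lambda r:r[0]); q=b[1]
        print(nm,'err',round(b[0],4),q.round(2),p.round(3))
    return q
E
python3 - <<'E'
from path import *
c=(.5734,.2117); th=-.04
for th2 in (.06,-.15,-.35):
    P=[('grasp',pose(*c,.004,th)),('lift1',pose(*c,.1,th,-.05)),('lift2',pose(*c,.2,th,-.05))]
    for k in np.linspace(0,1,6)[1:]:
        P.append((f'mv{k:.1f}',pose(.5734-.09*k*0,.2117-.5*k,.2+.03*k,th+(th2-th)*k,-.05)))
    for pi in (0,.2,.4,.6,.68): P.append((f'pour{pi}',lip_pose(.535,-.305,.25 if pi<.3 else .15,th2,pi)))
    track(P,np.array([.72,.63,2.0,-1.25,.87,1.98])); print()
# crate
S=grab('scene')
for px,z in [((541,220),0),((528,112),.1),((520,112),0)]: print(atz(S,px,z))
E
```

```text
[ 0.2587 -0.      0.4873  0.4378  0.0407  0.2776  0.0465 -0.0032 -0.
  0.0032] 4.440892098500626e-13 [np.float64(0.0), np.float64(0.0), np.float64(0.0), np.float64(0.0), np.float64(0.0), np.float64(0.0), np.float64(0.0)]
grasp err 0.0 [ 0.71  0.62  2.02 -1.28  0.84  1.99] [0.471 0.206 0.059]
lift1 err 0.0 [ 0.73  0.44  2.03 -1.18  0.93  1.83] [0.468 0.206 0.15 ]
lift2 err 0.0 [ 0.73  0.26  1.96 -1.03  1.04  1.56] [0.468 0.206 0.25 ]
mv0.2 err 0.0 [ 0.53  0.12  2.12 -1.12  0.87  1.48] [0.468 0.104 0.256]
mv0.4 err 0.0 [ 0.25 -0.    2.24 -1.21  0.66  1.34] [0.469 0.002 0.262]
mv0.6 err 0.0 [-0.1  -0.07  2.28 -1.22  0.39  1.1 ] [ 0.469 -0.1    0.268]
mv0.8 err 0.0 [-0.44 -0.06  2.25 -0.79  0.14  0.43] [ 0.469 -0.202  0.274]
mv1.0 err 0.0 [-0.72  0.02  2.16  0.8   0.17 -1.34] [ 0.469 -0.304  0.28 ]
pour0 err 0.0 [-1.05 -0.19  2.25  0.82  0.47 -1.58] [ 0.344 -0.326  0.305]
pour0.2 err 0.0 [-0.89 -0.19  2.08  0.17  0.61 -0.94] [ 0.358 -0.325  0.342]
pour0.4 err 0.0 [-0.74 -0.03  2.06 -0.21  0.59 -0.59] [ 0.38  -0.324  0.275]
pour0.6 err 0.0 [-0.6   0.06  1.87 -0.38  0.88 -0.45] [ 0.408 -0.
[... 1450 characters left out ...]
.19 -1.16  0.73  1.35] [ 0.469 -0.074  0.268]
mv0.8 err 0.0 [-0.15  0.01  2.18 -1.18  0.59  1.23] [ 0.47  -0.168  0.274]
mv1.0 err 0.0 [-0.38  0.05  2.13 -1.15  0.48  1.09] [ 0.472 -0.261  0.28 ]
pour0 err 0.0 [-0.5  -0.25  2.29 -0.81  0.49  0.62] [ 0.351 -0.248  0.305]
pour0.2 err 0.0 [-0.47 -0.2   2.09 -0.56  0.79  0.3 ] [ 0.365 -0.253  0.342]
pour0.4 err 0.0 [-0.45  0.    2.03 -0.57  0.85  0.29] [ 0.385 -0.261  0.275]
pour0.6 err 0.0 [-0.43  0.11  1.81 -0.49  1.13  0.13] [ 0.412 -0.27   0.304]
pour0.68 err 0.0 [-0.43  0.17  1.72 -0.48  1.23  0.08] [ 0.424 -0.275  0.314]

[3.84205604e-01 4.66098715e-01 1.11022302e-16]
[0.00904831 0.46742138 0.1       ]
[-0.14396301  0.5005981   0.        ]
```

```bash
python3 - <<'E'
from path import *
p,Rt=pose(.5734,.2117,.004,-.0405)
plan(p-.09*Rt[:,1],Rt)
E
```

```text
[ 0.2587 -0.      0.4873  0.4378  0.0407  0.2776  0.0465 -0.0032 -0.
  0.0032] 4.440892098500626e-13 [np.float64(0.0), np.float64(0.0), np.float64(0.0), np.float64(0.0), np.float64(0.0), np.float64(0.0), np.float64(0.0)]
t 26.65 pos [0.4016 0.2173 0.146 ] F [-1.   0.9 -0.5] w 0.535
turn [ 0.066 -0.09  -4.295] shift now [-0.773  0.762 -0.078] shift after turn [-1.028  0.349 -0.073] dp mm [ 18.6  30.2 -25.2]
```

Emit:
apply_moves(series=[[0,0,-0.8,-0.1,0,0,50],[0,0,-0.9,-0.2,0,0,50],[0,0,-0.9,-0.2,0.05,0,50],[0,0,-0.9,-0.2,0.05,0,50],[0,0,-0.7,-0.2,0.05,0,50],[0,0,0,0,0,0,50]])

```text
t: 27.15
position: [0.4084, 0.252, 0.1412]
ee_rot: [-0.458, 0.353, -0.239, 0.78]
ft_force: [-0.7, 0.3, -1.1]
width: 0.537
```

```bash
python3 - <<'E' | tail -3
from path import *
p,Rt=pose(.5734,.2117,.004,-.0405)
plan(p,Rt);print(st()['qpos'].round(2))
grab('wrist','w11.png')
E
```

```text
t 27.15 pos [0.4084 0.252  0.1412] F [-0.7  0.3 -1.1] w 0.537
turn [ 0.166 -0.111  0.083] shift now [-0.186  2.819 -0.051] shift after turn [-0.163  2.819 -0.098] dp mm [ 62.4 -45.8 -82.4]
[ 0.88  0.45  2.01 -1.01  1.01  1.81]
```

View pics/w11.png

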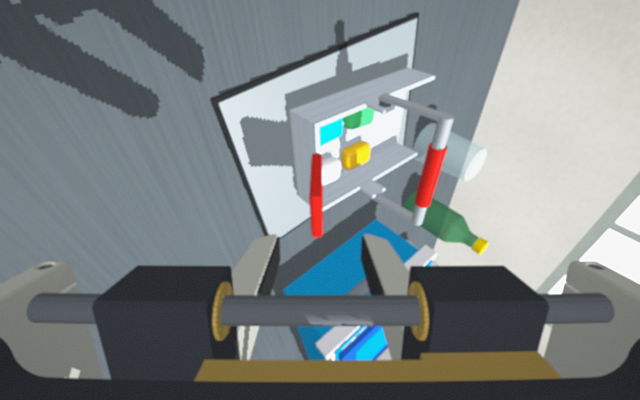

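The plate shows edge-on at (317,195), centred between the fingers. I'll advance along it.

Emit:
apply_moves(series=[[0.16,-0.11,0.08,-0.16,0.2,-0.08,50],[0,0,0,0,0.4,0,50],[0,0,0,0,0.45,0,50],[0,0,0,0,0.4,0,50],[0,0,0,0,0.4,0,50],[0,0,0,0,0.3,0,50],[0,0,0,0,0.2,0,50],[0,0,0,0,0,0,50]])

```text
t: 27.87
position: [0.4589, 0.2112, 0.0758]
ee_rot: [-0.474, 0.35, -0.239, 0.772]
ft_force: [-0.8, -0.3, -0.3]
width: 0.535
```

```bash
python3 - <<'E' | tail -3
from path import *
p,Rt=pose(.5734,.2117,.004,-.0405)
plan(p,Rt);print(st()['qpos'].round(2))
grab('wrist','w12.png');D=grab('side');cv2.imwrite('pics/d12.png',cv2.resize(D['color'][80:210,220:400],None,fx=4,fy=4))
E
```

```text
t 27.87 pos [0.4589 0.2112 0.0758] F [-0.8 -0.3 -0.3] w 0.535
turn [ 0.058 -0.027 -0.228] shift now [-0.114  0.519 -0.037] shift after turn [-0.127  0.515 -0.04 ] dp mm [ 12.   -4.9 -16.9]
[ 0.73  0.57  2.05 -1.24  0.83  1.96]
```

View pics/w12.png

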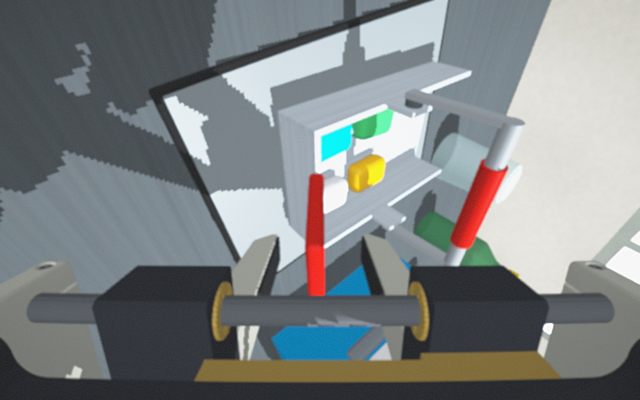

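View pics/d12.png

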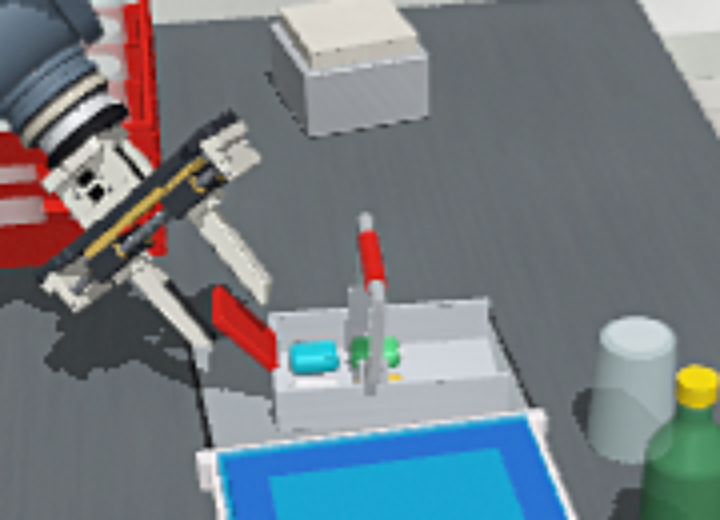

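Emit:
apply_moves(series=[[0.05,0,-0.2,-0.12,0.25,-0.03,50],[0,0,0,0,0.2,0,50],[0,0,0,0,0.06,0,50],[0,0,0,0,0,0,50]])

```text
t: 28.3
position: [0.4708, 0.2085, 0.0622]
ee_rot: [-0.469, 0.35, -0.233, 0.777]
ft_force: [0.0, -0.1, 0.1]
width: 0.54
```

```bash
python3 - <<'E' | tail -3
from path import *
p,Rt=pose(.5734,.2117,.004,-.0405)
plan(p,Rt);print(st()['qpos'].round(2))
D=grab('side');cv2.imwrite('pics/d13.png',cv2.resize(D['color'][80:210,220:400],None,fx=4,fy=4))
E
```

```text
t 28.3 pos [0.4708 0.2085 0.0622] F [ 0.  -0.1  0.1] w 0.54
turn [-0.015 -0.043 -0.075] shift now [ 0.023  0.084 -0.05 ] shift after turn [ 0.022  0.084 -0.05 ] dp mm [ 0.1 -2.3 -3.3]
[ 0.71  0.61  2.03 -1.28  0.84  1.99]
```

View pics/d13.png

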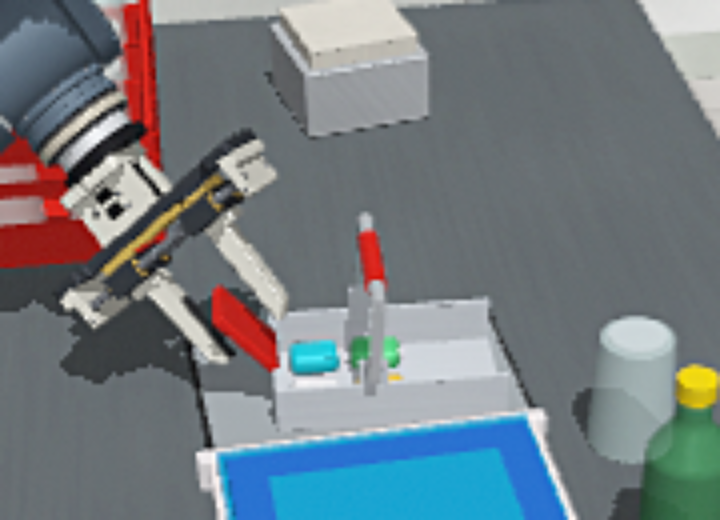

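Emit:
apply_moves(series=[[0,0,0,0.02,0.08,-0.05,50],[0,0,0,0,0,0,30],[0,0,0,0,0,0,2],[0,0,0,0,0,0,2],[0,0,0,0,0,0,2],[0,0,0,0,0,0,2],[0,0,0,0,0,0,2],[0,0,0,0,0,0,2],[0,0,0,0,0,0,2],[0,0,0,0,0,0,2]])

```text
t: 29.18
position: [0.4697, 0.2067, 0.0594]
ee_rot: [-0.47, 0.35, -0.234, 0.776]
ft_force: [0.3, 0.4, -0.8]
width: 0.105
```

```bash
python3 - <<'E' | tail -3
from path import *
p,Rt=pose(.5734,.2117,.004,-.0405)
plan(p,Rt);print(st()['ft_force'],st()['ft_torque'])
E
```

```text
t 29.18 pos [0.4697 0.2067 0.0594] F [ 0.3  0.4 -0.8] w 0.105
turn [-0.006 -0.04  -0.096] shift now [-0.004  0.029  0.013] shift after turn [-0.005  0.029  0.013] dp mm [ 1.1 -0.4 -0.5]
[ 0.27089914  0.40794747 -0.75838969] [0.14044541 0.51215419 0.07158194]
```

```bash
python3 - <<'E' | tail -3
from path import *
Rc=rot(st()['ee_rot']); 
print('up',Rc.T@[0,0,1.],'noseup axis',(Rc.T@(-Rz(-.04)@[0,1,0])))
E
```

```text
[ 0.2587 -0.      0.4873  0.4378  0.0407  0.2776  0.0465 -0.0037 -0.
  0.0037] 3.3306690738754696e-13 [np.float64(0.0), np.float64(0.0), np.float64(0.0), np.float64(0.0), np.float64(0.0), np.float64(0.0), np.float64(0.0), np.float64(0.0), np.float64(0.0)]
up [ 0.32303338 -0.69157549  0.64604395] noseup axis [0.90462876 0.4261827  0.00388861]
```

Emit:
apply_moves(series=[[0.14,0.06,0,0.03,-0.06,0.06,2],[0.14,0.06,0,0.05,-0.1,0.1,2],[0.14,0.06,0,0.06,-0.14,0.13,2],[0.14,0.06,0,0.06,-0.14,0.13,2],[0,0,0,0.06,-0.14,0.13,2],[0,0,0,0.03,-0.07,0.06,2],[0,0,0,0,0,0,2]])

```text
t: 29.77
position: [0.4676, 0.2072, 0.1006]
ee_rot: [-0.478, 0.324, -0.215, 0.788]
ft_force: [-0.1, 0.7, -1.3]
width: 0.104
```

```bash
python3 - <<'E' | tail -3
from path import *
p,Rt=pose(.5734,.2117,.044,-.0405)
plan(p,Rt);print(st()['ft_force'],st()['ft_torque'])
D=grab('side');cv2.imwrite('pics/d14.png',cv2.resize(D['color'][80:210,220:400],None,fx=4,fy=4))
S=grab('scene');cv2.imwrite('pics/s14.png',cv2.resize(S['color'][150:310,380:520],None,fx=3.7,fy=3.7))
E
```

```text
t 29.77 pos [0.4676 0.2072 0.1006] F [-0.1  0.7 -1.3] w 0.104
turn [-0.619 -0.304 -0.097] shift now [-0.019  0.088  0.028] shift after turn [-0.019  0.086  0.035] dp mm [ 3.2 -1.  -1.7]
[-0.09205872  0.74636354 -1.25959101] [0.35207545 0.91502801 0.06096899]
```

View pics/d14.png

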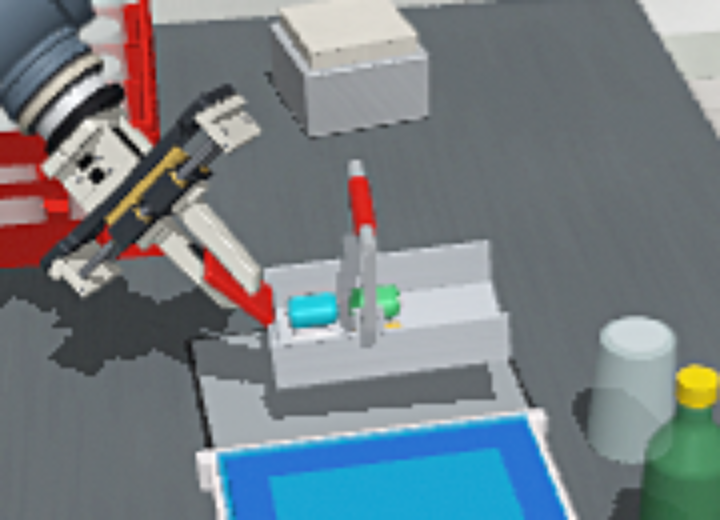

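View pics/s14.png

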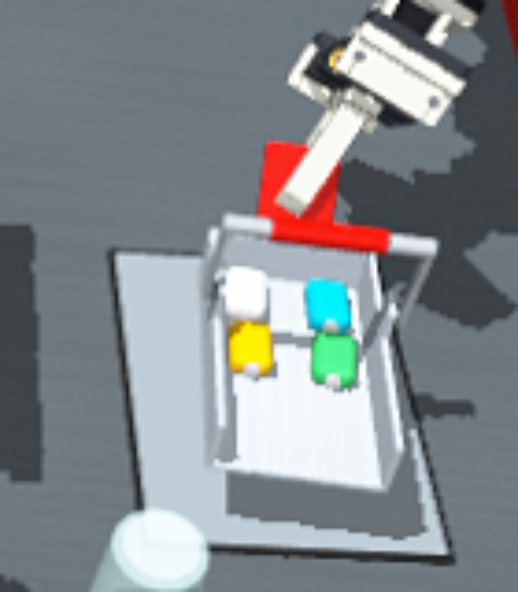

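```bash
python3 - <<'E' | tail -4
from path import *
pi=-.07
p,Rt=pose(.5734,.2117,.20,-.0405,pi); plan(p,Rt)
E
```

```text
[ 0.2587 -0.      0.4873  0.4378  0.0407  0.2776  0.0465 -0.0059 -0.
  0.0059] 3.885780586188048e-13 [np.float64(0.0), np.float64(0.0), np.float64(0.0), np.float64(0.0), np.float64(0.0), np.float64(0.0), np.float64(0.0), np.float64(0.0), np.float64(0.0), np.float64(0.0)]
t 29.87 pos [0.4676 0.2071 0.0999] F [ 0.2 -0.1 -2.5] w 0.109
turn [-0.012 -0.014 -0.095] shift now [ 1.144 -2.393  2.569] shift after turn [ 1.171 -2.385  2.564] dp mm [ -0.4  -0.7 147.7]
```

Emit:
apply_moves(series=[[0,0,0,0.04,-0.08,0.09,2],[0,0,0,0.08,-0.16,0.17,2],[0,0,0,0.12,-0.25,0.27,2],[0,0,0,0.13,-0.28,0.3,2],[0,0,0,0.13,-0.28,0.3,2],[0,0,0,0.13,-0.28,0.3,2],[0,0,0,0.13,-0.28,0.3,2],[0,0,0,0.13,-0.28,0.3,2],[0,0,0,0.12,-0.25,0.27,2],[0,0,0,0.08,-0.16,0.17,2],[0,0,0,0.04,-0.08,0.09,2],[0,0,0,0,0,0,2]])

```text
t: 30.87
position: [0.4662, 0.2044, 0.2529]
ee_rot: [-0.475, 0.328, -0.216, 0.788]
ft_force: [0.8, 0.1, -1.7]
width: 0.105
```

```bash
cat > seg.py <<'E'
from path import *
def seg(a,b,n):
    """a,b: (tx,ty,tz,th,pitch) nominal rows between; prints per-row turn/shift in tool axes"""
    a=np.array(a);b=np.array(b)
    for i in range(n):
        p0,R0=pose(*(a+(b-a)*i/n));p1,R1=pose(*(a+(b-a)*(i+1)/n))
        rv=R.from_matrix(R0.T@R1).as_rotvec()/np.radians(6); print(np.r_[rv,R0.T@(p1-p0)/.04].round(2).tolist())
def traypose():
    s=st(); Rc=rot(s['ee_rot']); T=Rc@(down(0,.7)@R.from_euler('z',PSI).as_matrix()).T
    th=np.arctan2(T[1,0],T[0,0]); pitch=np.arcsin(-T[2,0]); roll=np.arctan2(T[2,1],T[2,2])
    o=s['position']-GD*Rc[:,1]-T@np.array([-.115,0,.07])
    print('t',round(s['t'],2),'tray',o.round(4),'th',th.round(3),'pitch',pitch.round(3),'roll',roll.round(3),'lip',(o+T@[.09,0,0]).round(4),'F',s['ft_force'].round(1),'q',s['qpos'].round(2))
    return np.r_[o,th,pitch]
E
python3 - <<'E' | tail -n +3
from seg import *
a=traypose()
seg(a,(.58,-.29,.225,-.35,-.07),24)
E
```

```text
t 30.87 tray [0.572  0.2101 0.2046] th -0.038 pitch -0.063 roll 0.003 lip [0.6617 0.2067 0.2103] F [ 0.8  0.1 -1.7] q [ 0.73  0.25  1.97 -1.05  1.04  1.58]
[-0.04, 0.08, -0.09, 0.44, 0.21, 0.03]
[-0.04, 0.08, -0.09, 0.43, 0.22, 0.04]
[-0.04, 0.08, -0.09, 0.43, 0.22, 0.04]
[-0.04, 0.08, -0.09, 0.43, 0.23, 0.05]
[-0.04, 0.08, -0.09, 0.43, 0.23, 0.05]
[-0.04, 0.08, -0.09, 0.42, 0.23, 0.06]
[-0.04, 0.08, -0.09, 0.42, 0.24, 0.06]
[-0.04, 0.08, -0.09, 0.42, 0.24, 0.07]
[-0.04, 0.08, -0.09, 0.42, 0.24, 0.07]
[-0.04, 0.08, -0.09, 0.41, 0.25, 0.08]
[-0.04, 0.08, -0.09, 0.41, 0.25, 0.08]
[-0.04, 0.08, -0.09, 0.41, 0.26, 0.09]
[-0.04, 0.08, -0.09, 0.4, 0.26, 0.09]
[-0.04, 0.08, -0.09, 0.4, 0.26, 0.09]
[-0.04, 0.08, -0.09, 0.4, 0.27, 0.1]
[-0.04, 0.08, -0.09, 0.39, 0.27, 0.1]
[-0.04, 0.08, -0.09, 0.39, 0.27, 0.11]
[-0.04, 0.08, -0.09, 0.39, 0.28, 0.11]
[-0.04, 0.08, -0.09, 0.38, 0.28, 0.12]
[-0.04, 0.08, -0.09, 0.38, 0.28, 0.12]
[-0.04, 0.08, -0.09, 0.37, 0.29, 0.13]
[-0.04, 0.08, -0.09, 0.37, 0.29, 0.13]
[-0.04, 0.08, -0.09, 0.37, 0.29, 0.14]
[-0.04, 0.08, -0.09, 0.36, 0.3, 0.14]
```

Emit:
apply_moves(series=[[-0.01,0.02,-0.02,0.1,0.05,0.01,2],[-0.02,0.04,-0.04,0.2,0.1,0.02,2],[-0.03,0.06,-0.06,0.3,0.15,0.03,2],[-0.04,0.08,-0.09,0.43,0.23,0.05,2],[-0.04,0.08,-0.09,0.43,0.23,0.05,2],[-0.04,0.08,-0.09,0.42,0.23,0.06,2],[-0.04,0.08,-0.09,0.42,0.24,0.06,2],[-0.04,0.08,-0.09,0.42,0.24,0.07,2],[-0.04,0.08,-0.09,0.42,0.24,0.07,2],[-0.04,0.08,-0.09,0.41,0.25,0.08,2],[-0.04,0.08,-0.09,0.41,0.25,0.08,2],[-0.04,0.08,-0.09,0.41,0.26,0.09,2]])

```text
t: 31.87
position: [0.4672, -0.0161, 0.2542]
ee_rot: [-0.41, 0.32, -0.24, 0.82]
ft_force: [0.4, -0.6, -2.4]
width: 0.111
```

```bash
python3 - <<'E' | tail -n +3
from seg import *
a=traypose()
seg(a,(.58,-.29,.225,-.35,-.07),14)
E
```

```text
t 31.87 tray [ 0.5718 -0.0268  0.2043] th -0.188 pitch -0.048 roll -0.01 lip [ 0.6601 -0.0435  0.2086] F [ 0.4 -0.6 -2.4] q [ 0.27  0.07  2.19 -1.17  0.81  1.46]
[-0.02, 0.08, -0.08, 0.37, 0.22, 0.09]
[-0.02, 0.08, -0.08, 0.36, 0.23, 0.1]
[-0.02, 0.08, -0.08, 0.36, 0.23, 0.1]
[-0.02, 0.08, -0.08, 0.36, 0.23, 0.11]
[-0.02, 0.08, -0.08, 0.36, 0.24, 0.11]
[-0.02, 0.08, -0.08, 0.35, 0.24, 0.11]
[-0.02, 0.08, -0.08, 0.35, 0.24, 0.12]
[-0.02, 0.08, -0.08, 0.35, 0.24, 0.12]
[-0.02, 0.08, -0.08, 0.34, 0.25, 0.12]
[-0.02, 0.08, -0.08, 0.34, 0.25, 0.13]
[-0.02, 0.08, -0.08, 0.34, 0.25, 0.13]
[-0.02, 0.08, -0.08, 0.33, 0.25, 0.13]
[-0.02, 0.08, -0.08, 0.33, 0.26, 0.14]
[-0.02, 0.08, -0.08, 0.33, 0.26, 0.14]
```

Emit:
apply_moves(series=[[-0.02,0.08,-0.08,0.37,0.22,0.09,2],[-0.02,0.08,-0.08,0.36,0.23,0.1,2],[-0.02,0.08,-0.08,0.36,0.23,0.1,2],[-0.02,0.08,-0.08,0.36,0.23,0.11,2],[-0.02,0.08,-0.08,0.36,0.24,0.11,2],[-0.02,0.08,-0.08,0.35,0.24,0.11,2],[-0.02,0.08,-0.08,0.35,0.24,0.12,2],[-0.02,0.08,-0.08,0.35,0.24,0.12,2],[-0.02,0.08,-0.08,0.34,0.25,0.12,2],[-0.02,0.08,-0.08,0.3,0.2,0.12,2],[-0.02,0.08,-0.06,0.2,0.15,0.1,2],[0,0.04,-0.03,0.1,0.08,0.05,2]])

```text
t: 32.87
position: [0.458, -0.2273, 0.2636]
ee_rot: [-0.342, 0.301, -0.259, 0.851]
ft_force: [-0.2, 1.0, -2.7]
width: 0.109
```

```bash
python3 - <<'E' | tail -n +3
from seg import *
a=traypose()
S=grab('scene','s15.png');D=grab('side');cv2.imwrite('pics/s15c.png',cv2.resize(S['color'][90:300,160:400],None,fx=2.8,fy=2.8));cv2.imwrite('pics/d15.png',cv2.resize(D['color'][120:380,180:440],None,fx=2.3,fy=2.3))
E
```

```text
t 32.87 tray [ 0.5597 -0.2549  0.2141] th -0.346 pitch -0.053 roll -0.02 lip [ 0.6443 -0.2854  0.2189] F [-0.2  1.  -2.7] q [-0.29  0.04  2.19 -1.28  0.53  1.27]
```

View pics/s15c.png

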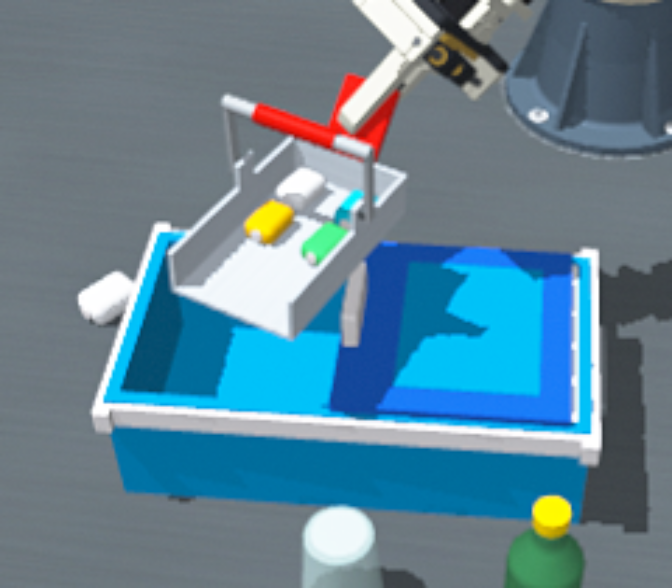

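View pics/d15.png

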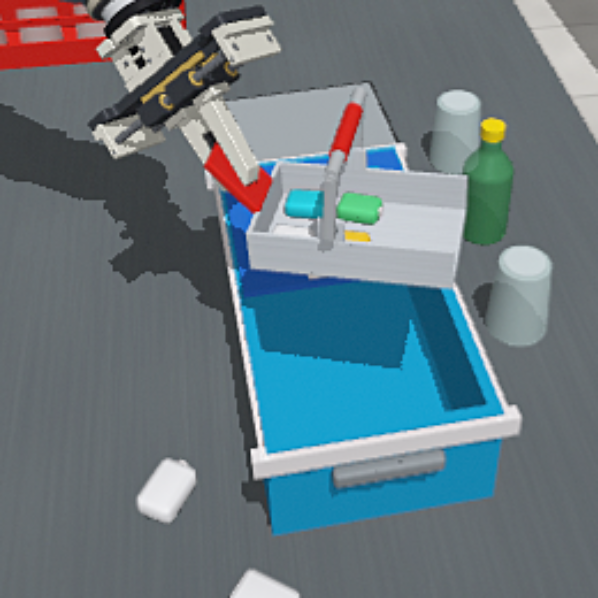

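```bash
cat >> seg.py <<'E'
def lseg(a,b,n):
    a=np.array(a);b=np.array(b)
    for i in range(n):
        p0,R0=lip_pose(*(a+(b-a)*i/n));p1,R1=lip_pose(*(a+(b-a)*(i+1)/n))
        rv=R.from_matrix(R0.T@R1).as_rotvec()/np.radians(6); print(np.r_[rv,R0.T@(p1-p0)/.04].round(2).tolist())
E
python3 - <<'E' | tail -n +3
from seg import *
a=traypose(); q=st()['qpos']
cur=(.6443,-.2854,.2189,-.346,-.053)
A=(.53,-.30,.20,-.33,0.0);B=(.525,-.310,.17,-.22,.3);C=(.525,-.310,.145,-.2,.62)
P=[]
for x,y in ((cur,A),(A,B),(B,C)):
    for k in np.linspace(0,1,5)[1:]: P.append((f'{k:.1f}',lip_pose(*(np.array(x)+(np.array(y)-np.array(x))*k))))
track(P,q)
lseg(cur,A,10)
E
```

```text
t 32.97 tray [ 0.56   -0.2541  0.214 ] th -0.345 pitch -0.053 roll -0.02 lip [ 0.6445 -0.2845  0.2188] F [-0.7 -0.2 -2.9] q [-0.29  0.04  2.19 -1.28  0.53  1.27]
0.2 err 0.0 [-0.35 -0.02  2.24 -1.23  0.48  1.19] [ 0.43  -0.233  0.261]
0.5 err 0.0 [-0.4  -0.07  2.29 -1.2   0.44  1.12] [ 0.401 -0.238  0.259]
0.8 err 0.0 [-0.45 -0.12  2.34 -1.15  0.41  1.02] [ 0.373 -0.242  0.257]
1.0 err 0.0 [-0.52 -0.18  2.39 -1.08  0.36  0.89] [ 0.345 -0.247  0.255]
0.2 err 0.0 [-0.56 -0.18  2.33 -0.82  0.41  0.56] [ 0.347 -0.256  0.262]
0.5 err 0.0 [-0.58 -0.16  2.27 -0.64  0.47  0.32] [ 0.35  -0.265  0.268]
0.8 err 0.0 [-0.6  -0.14  2.21 -0.54  0.55  0.15] [ 0.354 -0.274  0.274]
1.0 err 0.0 [-0.6  -0.11  2.14 -0.48  0.63  0.04] [ 0.36  -0.283  0.279]
0.2 err 0.0 [-0.58 -0.06  2.07 -0.47  0.74  0.  ] [ 0.368 -0.286  0.286]
0.5 err 0.0 [-0.55 -0.02  2.   -0.47  0.84 -0.03] [ 0.378 -0.289  0.292]
0.8 err 0.0 [-0.53  0.03  1.92 -0.47  0.94 -0.05] [ 0.389 -0.292  0.297]
1.0 err 0.0 [-0.51  0.09  1.85 -0.47  1.04 -0.08] [ 0.401 -0.295  0.301]
[-0.04, -0.03, 0.01, 0.19, -0.08, -0.2]
[-0.04, -0.03, 0.01, 0.19, -0.08, -0.2]
[-0.04, -0.03, 0.01, 0.19, -0.08, -0.2]
[-0.04, -0.03, 0.01, 0.19, -0.08, -0.2]
[-0.04, -0.03, 0.01, 0.19, -0.08, -0.2]
[-0.04, -0.03, 0.01, 0.19, -0.08, -0.2]
[-0.04, -0.03, 0.01, 0.19, -0.07, -0.2]
[-0.04, -0.03, 0.01, 0.19, -0.07, -0.2]
[-0.04, -0.03, 0.01, 0.19, -0.07, -0.2]
[-0.04, -0.03, 0.01, 0.19, -0.07, -0.21]
```

Emit:
apply_moves(series=[[-0.02,-0.02,0,0.06,-0.03,-0.06,2],[-0.04,-0.03,0.01,0.13,-0.05,-0.14,2],[-0.04,-0.03,0.01,0.2,-0.08,-0.21,2],[-0.04,-0.03,0.01,0.21,-0.08,-0.22,2],[-0.04,-0.03,0.01,0.21,-0.08,-0.22,2],[-0.04,-0.03,0.01,0.21,-0.08,-0.22,2],[-0.04,-0.03,0.01,0.21,-0.08,-0.22,2],[-0.04,-0.03,0.01,0.21,-0.08,-0.22,2],[-0.04,-0.03,0.01,0.21,-0.08,-0.22,2],[-0.04,-0.03,0.01,0.17,-0.06,-0.17,2],[0,0,0,0.1,-0.04,-0.1,2],[0,0,0,0,0,0,2]])

```text
t: 33.97
position: [0.3287, -0.2429, 0.2524]
ee_rot: [-0.346, 0.325, -0.273, 0.837]
ft_force: [-0.2, 0.2, -2.0]
width: 0.106
```

```bash
python3 - <<'E' | tail -n +3
from seg import *
a=traypose(); l=pose; 
s=st();
T=Rz(a[3])@Ry(a[4]); lip=a[:3]+T@[.09,0,0]
cur=np.r_[lip,a[3:]]
lseg(cur,(.525,-.310,.165,-.22,.3),10)
E
```

```text
t 33.97 tray [ 0.428  -0.2676  0.1967] th -0.325 pitch 0.005 roll -0.022 lip [ 0.5133 -0.2963  0.1963] F [-0.2  0.2 -2. ] q [-0.53 -0.21  2.42 -1.12  0.37  0.91]
[-0.22, -0.19, 0.06, 0.06, 0.04, 0.11]
[-0.22, -0.19, 0.06, 0.06, 0.04, 0.11]
[-0.22, -0.2, 0.06, 0.06, 0.04, 0.11]
[-0.22, -0.2, 0.06, 0.06, 0.04, 0.11]
[-0.22, -0.2, 0.05, 0.06, 0.04, 0.11]
[-0.22, -0.2, 0.05, 0.06, 0.04, 0.12]
[-0.21, -0.2, 0.05, 0.06, 0.04, 0.12]
[-0.21, -0.2, 0.05, 0.06, 0.04, 0.12]
[-0.21, -0.2, 0.04, 0.06, 0.04, 0.12]
[-0.21, -0.21, 0.04, 0.06, 0.04, 0.13]
```

Emit:
apply_moves(series=[[-0.2,-0.18,0.06,0.06,0.04,0.11,2],[-0.22,-0.19,0.06,0.06,0.04,0.11,2],[-0.22,-0.2,0.06,0.06,0.04,0.11,2],[-0.22,-0.2,0.06,0.06,0.04,0.11,2],[-0.22,-0.2,0.05,0.06,0.04,0.11,2],[-0.22,-0.2,0.05,0.06,0.04,0.12,2],[-0.21,-0.2,0.05,0.06,0.04,0.12,2],[-0.21,-0.2,0.05,0.06,0.04,0.12,2],[-0.21,-0.2,0.04,0.06,0.04,0.12,2],[-0.21,-0.21,0.04,0.06,0.04,0.13,2],[0,0,0,0,0,0,2]])

```text
t: 34.88
position: [0.3557, -0.2788, 0.2731]
ee_rot: [-0.358, 0.445, -0.339, 0.747]
ft_force: [-0.0, 0.4, -2.4]
width: 0.104
```

```bash
python3 - <<'E' | tail -n +3
from seg import *
a=traypose()
T=Rz(a[3])@Ry(a[4]); lip=a[:3]+T@[.09,0,0]
cur=np.r_[lip,a[3:]]
lseg(cur,(.525,-.310,.143,-.2,.62),10)
S=grab('scene','s16.png');D=grab('side');cv2.imwrite('pics/s16c.png',cv2.resize(S['color'][90:300,160:400],None,fx=2.8,fy=2.8));cv2.imwrite('pics/d16.png',cv2.resize(D['color'][120:380,180:440],None,fx=2.3,fy=2.3))
E
```

```text
t 34.88 tray [ 0.4355 -0.2882  0.1889] th -0.22 pitch 0.317 roll -0.023 lip [ 0.519  -0.3069  0.1608] F [-0.   0.4 -2.4] q [-0.58 -0.1   2.16 -0.54  0.63  0.08]
[-0.25, -0.14, 0.01, 0.03, -0.03, 0.13]
[-0.25, -0.14, 0.01, 0.03, -0.03, 0.13]
[-0.25, -0.14, 0.01, 0.03, -0.03, 0.13]
[-0.25, -0.14, 0.01, 0.03, -0.03, 0.13]
[-0.25, -0.14, 0.0, 0.03, -0.03, 0.13]
[-0.25, -0.14, 0.0, 0.03, -0.03, 0.13]
[-0.25, -0.14, 0.0, 0.03, -0.03, 0.13]
[-0.25, -0.14, 0.0, 0.03, -0.03, 0.14]
[-0.25, -0.14, 0.0, 0.03, -0.03, 0.14]
[-0.25, -0.14, 0.0, 0.03, -0.03, 0.14]
```

View pics/s16c.png

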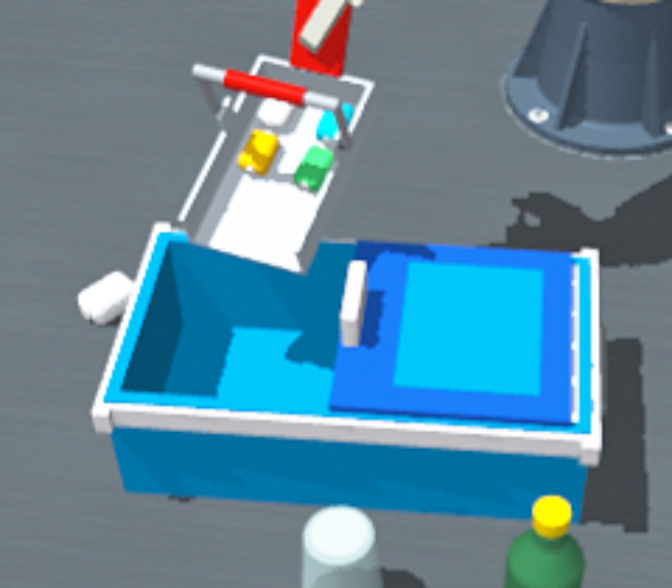

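View pics/d16.png

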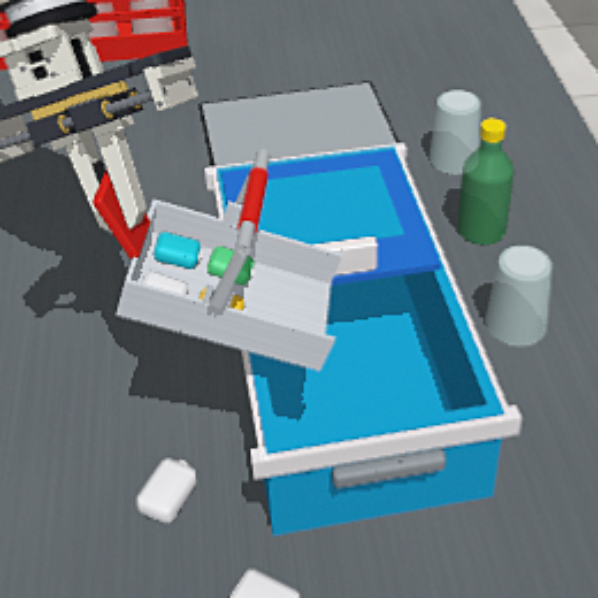

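Emit:
apply_moves(series=[[-0.25,-0.14,0.01,0.03,-0.02,0.15,2],[-0.25,-0.14,0.01,0.03,-0.02,0.15,2],[-0.25,-0.14,0.01,0.03,-0.02,0.15,2],[-0.25,-0.14,0.01,0.03,-0.02,0.15,2],[-0.25,-0.14,0,0.03,-0.02,0.15,2],[-0.25,-0.14,0,0.03,-0.02,0.15,2],[-0.25,-0.14,0,0.03,-0.02,0.15,2],[-0.25,-0.14,0,0.03,-0.02,0.15,2],[-0.25,-0.14,0,0.03,-0.02,0.15,2],[-0.25,-0.14,0,0.03,-0.02,0.15,2],[0,0,0,0,0,0,2]])

```text
t: 35.9
position: [0.4018, -0.2919, 0.296]
ee_rot: [-0.318, 0.543, -0.411, 0.66]
ft_force: [-1.2, 0.7, -1.8]
width: 0.104
```

```bash
python3 - <<'E' | tail -n +3
from seg import *
a=traypose()
S=grab('scene','s17.png');D=grab('side');cv2.imwrite('pics/s17c.png',cv2.resize(S['color'][90:300,160:400],None,fx=2.8,fy=2.8));cv2.imwrite('pics/d17.png',cv2.resize(D['color'][120:380,180:440],None,fx=2.3,fy=2.3))
E
```

```text
t 35.9 tray [ 0.4529 -0.295   0.1915] th -0.217 pitch 0.626 roll -0.028 lip [ 0.5241 -0.3107  0.1387] F [-1.2  0.7 -1.8] q [-0.49  0.1   1.86 -0.51  1.03 -0.04]
```

View pics/s17c.png

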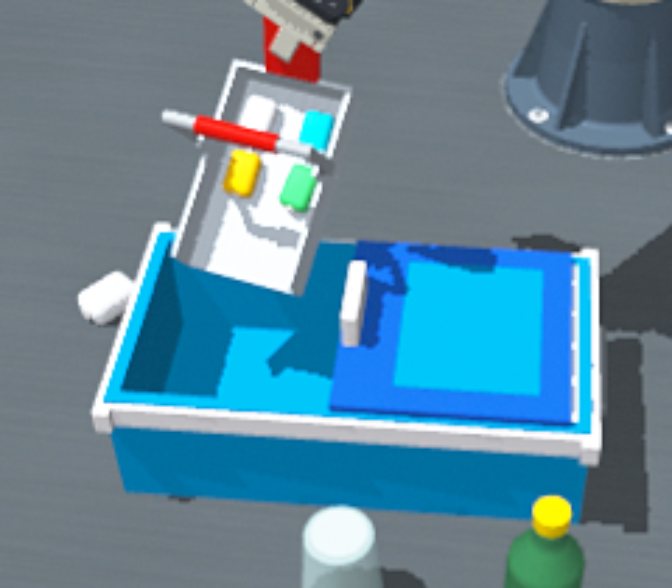

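View pics/d17.png

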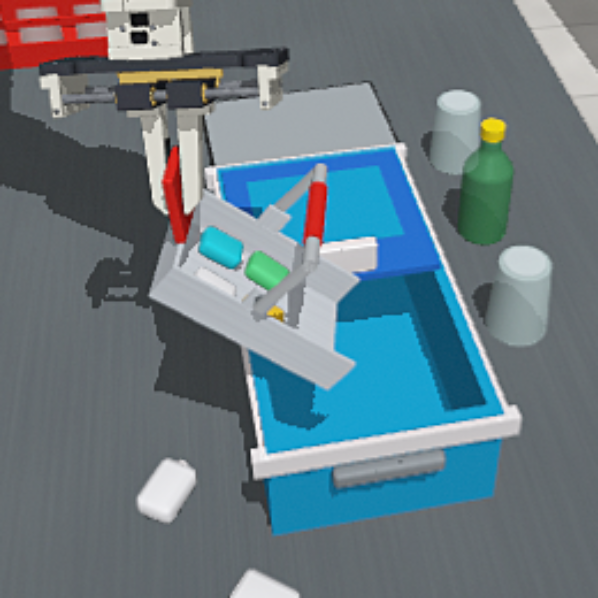

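```bash
python3 - <<'E' | tail -n +3
from seg import *
a=traypose()
T=Rz(a[3])@Ry(a[4]); lip=a[:3]+T@[.09,0,0]
cur=np.r_[lip,a[3:]]
lseg(cur,(.528,-.312,.145,-.2,.75),5)
track([('x',lip_pose(.528,-.312,.145,-.2,.8))],st()['qpos'])
E
```

```text
t 36.0 tray [ 0.4519 -0.2945  0.1909] th -0.216 pitch 0.625 roll -0.028 lip [ 0.5232 -0.3102  0.1383] F [ 0.4  0.4 -2.2] q [-0.49  0.1   1.86 -0.51  1.03 -0.04]
[-0.2, -0.13, 0.0, 0.06, -0.08, 0.13]
[-0.2, -0.13, 0.0, 0.06, -0.08, 0.13]
[-0.2, -0.13, 0.0, 0.06, -0.09, 0.13]
[-0.2, -0.13, -0.0, 0.06, -0.09, 0.13]
[-0.2, -0.13, -0.0, 0.06, -0.09, 0.13]
x err 0.0 [-0.46  0.22  1.64 -0.48  1.29 -0.15] [ 0.433 -0.303  0.321]
```

Emit:
apply_moves(series=[[-0.2,-0.13,0,0.06,-0.08,0.13,2],[-0.2,-0.13,0,0.06,-0.08,0.13,2],[-0.2,-0.13,0,0.06,-0.08,0.13,2],[-0.2,-0.13,0,0.06,-0.08,0.13,2],[0,0,0,0,0,0,2],[0,0,0,0,0,0,2]])

```text
t: 36.5
position: [0.416, -0.2966, 0.311]
ee_rot: [-0.306, 0.572, -0.429, 0.628]
ft_force: [0.4, 0.3, -2.0]
width: 0.103
```

```bash
python3 - <<'E' | tail -n +3
from seg import *
a=traypose()
S=grab('scene','s18.png');D=grab('side');cv2.imwrite('pics/18c.png',np.hstack([cv2.resize(S['color'][90:290,190:360],None,fx=2.2,fy=2.2),cv2.resize(D['color'][160:360,220:400],None,fx=2.2,fy=2.2)]))
E
```

```text
t 36.5 tray [ 0.4569 -0.2973  0.202 ] th -0.21 pitch 0.723 roll -0.031 lip [ 0.5228 -0.3114  0.1425] F [ 0.4  0.3 -2. ] q [-0.47  0.16  1.75 -0.5   1.17 -0.1 ]
```

View pics/18c.png

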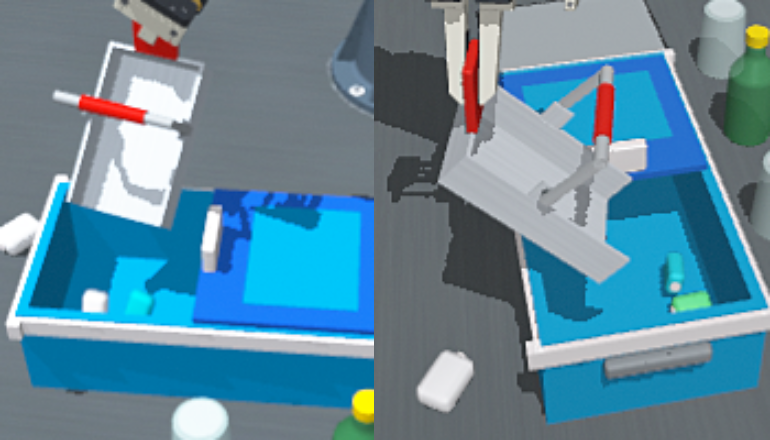

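The tray is empty. The blocks show inside the box: turquoise and green in the side view, white in the scene view. I'll level the tray and go back.

```bash
python3 - <<'E' | tail -n +3
from seg import *
a=traypose()
B=(.455,-.275,.235,-.33,0.0)
seg(a,B,12)
P=[(str(k),pose(*(a+(np.array(B)-a)*k))) for k in (.25,.5,.75,1)]
C=(.572,-.05,.22,-.2,0.)
P+=[(str(k),pose(*(np.array(B)+(np.array(C)-np.array(B))*k))) for k in (.33,.66,1)]
track(P,st()['qpos'])
E
```

```text
t 36.6 tray [ 0.4567 -0.2973  0.2021] th -0.21 pitch 0.724 roll -0.031 lip [ 0.5227 -0.3114  0.1425] F [-0.9  0.1 -1.1] q [-0.47  0.16  1.75 -0.5   1.17 -0.1 ]
[0.48, 0.34, -0.0, -0.05, -0.02, -0.18]
[0.48, 0.34, -0.01, -0.05, -0.02, -0.17]
[0.48, 0.34, -0.01, -0.05, -0.03, -0.17]
[0.48, 0.33, -0.02, -0.05, -0.03, -0.17]
[0.48, 0.33, -0.02, -0.06, -0.03, -0.16]
[0.48, 0.33, -0.03, -0.06, -0.03, -0.16]
[0.48, 0.33, -0.03, -0.06, -0.03, -0.15]
[0.48, 0.33, -0.04, -0.06, -0.03, -0.15]
[0.48, 0.33, -0.04, -0.06, -0.03, -0.15]
[0.48, 0.32, -0.05, -0.06, -0.03, -0.14]
[0.48, 0.32, -0.05, -0.06, -0.03, -0.14]
[0.49, 0.32, -0.06, -0.06, -0.03, -0.14]
0.25 err 0.0 [-0.5   0.04  1.88 -0.47  1.   -0.01] [ 0.396 -0.287  0.31 ]
0.5 err 0.0 [-0.52 -0.07  2.03 -0.5   0.81  0.11] [ 0.38  -0.275  0.306]
0.75 err 0.0 [-0.53 -0.16  2.17 -0.59  0.62  0.29] [ 0.366 -0.263  0.299]
1 err 0.0 [-0.52 -0.22  2.31 -0.86  0.43  0.66] [ 0.355 -0.251  0.29 ]
0.33 err 0.0 [-0.24 -0.17  2.29 -1.    0.58  0.95] [ 0.393 -0.181  0.285]
0.66 err 0.0 [-0.   -0.08  2.23 -1.04  0.7   1.14] [ 0.431 -0.111  0.28 ]
1 err 0.0 [ 0.19  0.02  2.14 -1.05  0.8   1.26] [ 0.47  -0.039  0.275]
```

Emit:
apply_moves(series=[[0.25,0.17,0,-0.05,-0.06,-0.1,2],[0.48,0.34,-0.01,-0.05,-0.03,-0.17,2],[0.48,0.34,-0.01,-0.05,-0.03,-0.17,2],[0.48,0.33,-0.02,-0.05,-0.03,-0.17,2],[0.48,0.33,-0.02,-0.06,-0.03,-0.16,2],[0.48,0.33,-0.03,-0.06,-0.03,-0.16,2],[0.48,0.33,-0.03,-0.06,-0.03,-0.15,2],[0.48,0.33,-0.04,-0.06,-0.03,-0.15,2],[0.48,0.33,-0.04,-0.06,-0.03,-0.15,2],[0.48,0.32,-0.05,-0.06,-0.03,-0.14,2],[0.48,0.32,-0.05,-0.06,-0.03,-0.14,2],[0.48,0.32,-0.06,-0.06,-0.03,-0.14,2]])

```text
t: 37.6
position: [0.3499, -0.2452, 0.2894]
ee_rot: [-0.356, 0.319, -0.266, 0.837]
ft_force: [1.3, -1.4, -1.0]
width: 0.108
```

```bash
python3 - <<'E' | tail -n +3
from seg import *
a=traypose()
seg(a,(.572,-.02,.225,-.18,-.02),12)
D=grab('side','d19.png');S=grab('scene','s19.png');cv2.imwrite('pics/19c.png',np.hstack([cv2.resize(S['color'][90:290,190:360],None,fx=2.2,fy=2.2),cv2.resize(D['color'][160:360,220:400],None,fx=2.2,fy=2.2)]))
E
```

```text
t 37.6 tray [ 0.4507 -0.2683  0.2359] th -0.308 pitch -0.014 roll -0.017 lip [ 0.5364 -0.2956  0.2372] F [ 1.3 -1.4 -1. ] q [-0.51 -0.25  2.34 -0.91  0.41  0.69]
[0.04, -0.07, 0.07, -0.52, -0.17, 0.05]
[0.04, -0.07, 0.07, -0.52, -0.16, 0.05]
[0.04, -0.07, 0.07, -0.52, -0.16, 0.06]
[0.04, -0.07, 0.07, -0.52, -0.16, 0.06]
[0.04, -0.07, 0.07, -0.52, -0.15, 0.07]
[0.04, -0.07, 0.07, -0.52, -0.15, 0.07]
[0.04, -0.07, 0.07, -0.52, -0.14, 0.08]
[0.04, -0.07, 0.07, -0.53, -0.14, 0.08]
[0.04, -0.07, 0.07, -0.53, -0.14, 0.09]
[0.04, -0.07, 0.07, -0.53, -0.13, 0.09]
[0.04, -0.07, 0.07, -0.53, -0.13, 0.09]
[0.04, -0.07, 0.07, -0.53, -0.12, 0.1]
```

View pics/19c.png

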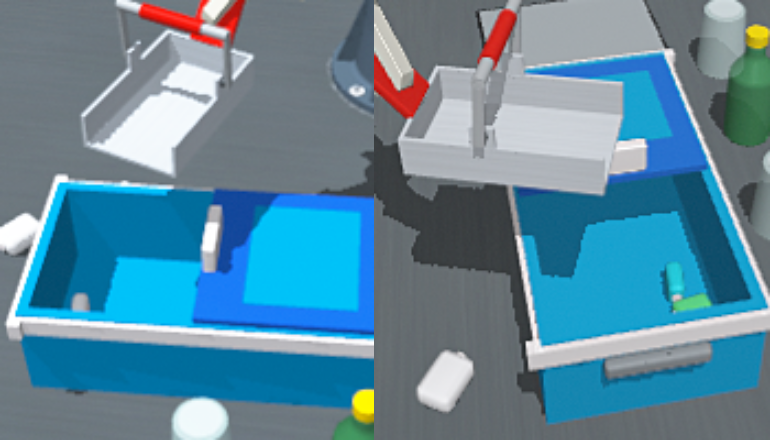

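Emit:
apply_moves(series=[[0.02,-0.03,0.03,-0.25,-0.08,0.03,2],[0.04,-0.07,0.07,-0.52,-0.16,0.05,2],[0.04,-0.07,0.07,-0.52,-0.16,0.06,2],[0.04,-0.07,0.07,-0.52,-0.16,0.06,2],[0.04,-0.07,0.07,-0.52,-0.15,0.07,2],[0.04,-0.07,0.07,-0.52,-0.15,0.07,2],[0.04,-0.07,0.07,-0.52,-0.14,0.08,2],[0.04,-0.07,0.07,-0.53,-0.14,0.08,2],[0.04,-0.07,0.07,-0.53,-0.14,0.09,2],[0.04,-0.07,0.07,-0.53,-0.13,0.09,2],[0.04,-0.07,0.07,-0.53,-0.13,0.09,2],[0.04,-0.07,0.07,-0.53,-0.12,0.1,2]])

```text
t: 38.7
position: [0.4666, -0.011, 0.274]
ee_rot: [-0.408, 0.348, -0.25, 0.806]
ft_force: [0.1, -0.1, -1.2]
width: 0.104
```

```bash
python3 - <<'E' | tail -n +3
from seg import *
a=traypose()
seg(a,(.570,.21,.18,-.02,-.01),12)
E
```

```text
t 38.7 tray [ 0.5679 -0.0201  0.2174] th -0.172 pitch 0.016 roll -0.022 lip [ 0.6565 -0.0356  0.2159] F [ 0.1 -0.1 -1.2] q [ 0.27  0.04  2.13 -1.04  0.86  1.27]
[0.06, -0.08, 0.08, -0.4, -0.18, -0.11]
[0.06, -0.08, 0.08, -0.41, -0.18, -0.11]
[0.06, -0.08, 0.08, -0.41, -0.17, -0.1]
[0.06, -0.08, 0.08, -0.41, -0.17, -0.1]
[0.06, -0.07, 0.08, -0.41, -0.17, -0.09]
[0.06, -0.07, 0.08, -0.42, -0.16, -0.09]
[0.06, -0.07, 0.08, -0.42, -0.16, -0.09]
[0.06, -0.07, 0.08, -0.42, -0.16, -0.08]
[0.06, -0.07, 0.08, -0.42, -0.15, -0.08]
[0.06, -0.07, 0.08, -0.42, -0.15, -0.07]
[0.06, -0.07, 0.08, -0.42, -0.15, -0.07]
[0.06, -0.07, 0.08, -0.43, -0.14, -0.06]
```

Emit:
apply_moves(series=[[0.03,-0.04,0.04,-0.25,-0.1,-0.02,2],[0.06,-0.08,0.08,-0.41,-0.18,-0.08,2],[0.06,-0.08,0.08,-0.41,-0.17,-0.1,2],[0.06,-0.08,0.08,-0.41,-0.17,-0.1,2],[0.06,-0.07,0.08,-0.41,-0.17,-0.09,2],[0.06,-0.07,0.08,-0.42,-0.16,-0.09,2],[0.06,-0.07,0.08,-0.42,-0.16,-0.09,2],[0.06,-0.07,0.08,-0.42,-0.16,-0.08,2],[0.06,-0.07,0.08,-0.42,-0.15,-0.08,2],[0.06,-0.07,0.08,-0.42,-0.15,-0.07,2],[0.06,-0.07,0.08,-0.42,-0.15,-0.07,2],[0.06,-0.07,0.08,-0.3,-0.1,-0.05,2]])

```text
t: 39.7
position: [0.4677, 0.2076, 0.2306]
ee_rot: [-0.471, 0.379, -0.228, 0.763]
ft_force: [0.2, -0.2, -2.2]
width: 0.109
```

```bash
python3 - <<'E' | tail -n +3
from seg import *
a=traypose()
seg(a,(.570,.211,.06,-.03,-.01),12)
D=grab('side','d20.png');S=grab('scene','s20.png');cv2.imwrite('pics/20c.png',np.hstack([cv2.resize(S['color'][120:320,360:540],None,fx=2.2,fy=2.2),cv2.resize(D['color'][40:240,220:400],None,fx=2.2,fy=2.2)]))
E
```

```text
t 39.7 tray [0.5675 0.2155 0.1711] th -0.006 pitch 0.045 roll -0.02 lip [0.6574 0.215  0.167 ] F [ 0.2 -0.2 -2.2] q [ 0.71  0.28  1.95 -0.97  1.02  1.45]
[0.03, 0.03, -0.01, -0.08, 0.17, -0.15]
[0.03, 0.03, -0.01, -0.08, 0.17, -0.15]
[0.03, 0.03, -0.01, -0.08, 0.17, -0.15]
[0.03, 0.03, -0.01, -0.08, 0.17, -0.15]
[0.03, 0.03, -0.01, -0.08, 0.17, -0.15]
[0.03, 0.03, -0.01, -0.08, 0.17, -0.15]
[0.03, 0.03, -0.01, -0.08, 0.17, -0.15]
[0.03, 0.03, -0.01, -0.08, 0.17, -0.16]
[0.03, 0.03, -0.01, -0.08, 0.17, -0.16]
[0.03, 0.03, -0.01, -0.08, 0.17, -0.16]
[0.03, 0.03, -0.01, -0.08, 0.17, -0.16]
[0.03, 0.03, -0.01, -0.08, 0.17, -0.16]
```

View pics/20c.png

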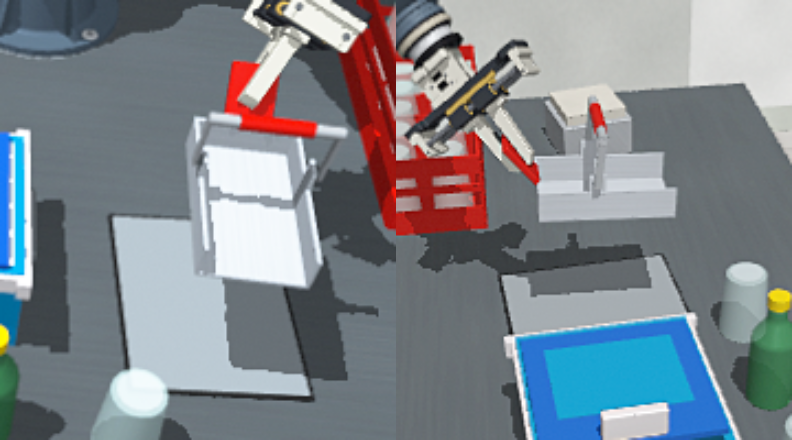

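Emit:
apply_moves(series=[[0.03,0.03,-0.01,-0.05,0.1,-0.08,2],[0.03,0.03,-0.01,-0.08,0.17,-0.15,2],[0.03,0.03,-0.01,-0.1,0.2,-0.18,2],[0.03,0.03,-0.01,-0.1,0.2,-0.18,2],[0.03,0.03,-0.01,-0.1,0.2,-0.18,2],[0.03,0.03,-0.01,-0.1,0.2,-0.18,2],[0.03,0.03,-0.01,-0.1,0.2,-0.18,2],[0.03,0.03,-0.01,-0.1,0.2,-0.18,2],[0.03,0.03,-0.01,-0.08,0.17,-0.15,2],[0.03,0.03,-0.01,-0.08,0.17,-0.15,2],[0.03,0.03,-0.01,-0.04,0.1,-0.08,2],[0,0,0,0,0,0,2]])

```text
t: 40.8
position: [0.4677, 0.1965, 0.1159]
ee_rot: [-0.464, 0.361, -0.224, 0.777]
ft_force: [-0.8, -0.8, -1.8]
width: 0.105
```

```bash
python3 - <<'E' | tail -n +3
from seg import *
a=traypose()
seg(a,(.570,.211,.004,-.03,.0),8)
D=grab('side','d21.png');S=grab('scene','s21.png');cv2.imwrite('pics/21c.png',np.hstack([cv2.resize(S['color'][180:320,390:530],None,fx=2.8,fy=2.8),cv2.resize(D['color'][80:220,240:380],None,fx=2.8,fy=2.8)]))
E
```

```text
t 40.8 tray [0.5697 0.2013 0.0601] th -0.035 pitch 0.008 roll -0.021 lip [0.6597 0.1982 0.0594] F [-0.8 -0.8 -1.8] q [ 0.7   0.5   2.03 -1.18  0.89  1.82]
[0.01, 0.0, 0.0, -0.09, 0.11, -0.11]
[0.01, 0.0, 0.0, -0.08, 0.11, -0.11]
[0.01, 0.0, 0.0, -0.08, 0.11, -0.11]
[0.01, 0.0, 0.0, -0.08, 0.11, -0.11]
[0.01, 0.0, 0.0, -0.08, 0.11, -0.12]
[0.01, 0.0, 0.0, -0.08, 0.11, -0.12]
[0.01, 0.0, 0.0, -0.08, 0.11, -0.12]
[0.01, 0.0, 0.0, -0.08, 0.11, -0.12]
```

View pics/21c.png

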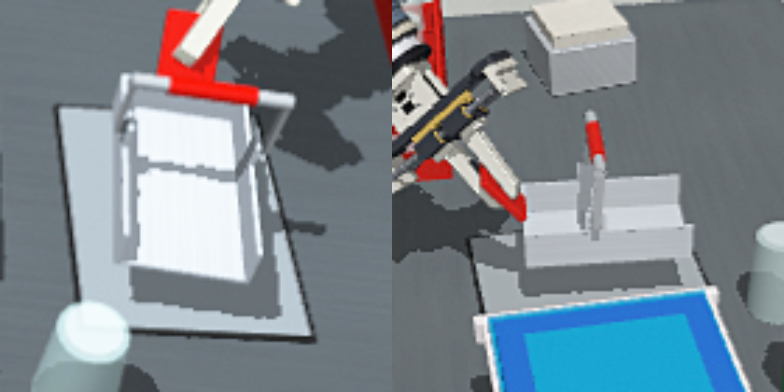

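```bash
python3 - <<'E' | tail -n +3
from seg import *
p,Rt=pose(.570,.211,.010,-.03,0.); plan(p,Rt)
E
```

```text
t 40.9 pos [0.468 0.197 0.117] F [ 0.1 -0.4 -2.3] w 0.107
turn [0.017 0.113 0.176] shift now [-0.622  0.795 -0.845] shift after turn [-0.597  0.805 -0.854] dp mm [ -0.5   7.5 -52.1]
```

Emit:
apply_moves(series=[[0,0.03,0.05,-0.05,0.06,-0.07,2],[0,0.04,0.06,-0.09,0.12,-0.13,2],[0,0.04,0.06,-0.09,0.12,-0.13,2],[0,0,0,-0.09,0.12,-0.13,2],[0,0,0,-0.09,0.12,-0.13,2],[0,0,0,-0.08,0.1,-0.1,2],[0,0,0,-0.05,0.08,-0.08,2],[0,0,0,-0.02,0.04,-0.04,2],[0,0,0,0,0,0,2]])

```text
t: 41.65
position: [0.469, 0.2055, 0.067]
ee_rot: [-0.472, 0.352, -0.231, 0.775]
ft_force: [0.2, -0.8, -2.4]
width: 0.104
```

```bash
python3 - <<'E' | tail -n +3
from seg import *
traypose()
p,Rt=pose(.570,.211,.003,-.03,0.); plan(p,Rt)
D=grab('side','d22.png');S=grab('scene','s22.png');cv2.imwrite('pics/22c.png',np.hstack([cv2.resize(S['color'][180:320,390:530],None,fx=2.8,fy=2.8),cv2.resize(D['color'][80:220,240:380],None,fx=2.8,fy=2.8)]))
E
```

```text
t 41.65 tray [0.5716 0.2122 0.0124] th -0.03 pitch -0.002 roll 0.006 lip [0.6615 0.2095 0.0127] F [ 0.2 -0.8 -2.4] q [ 0.71  0.6   2.04 -1.28  0.84  1.98]
t 41.65 pos [0.469  0.2055 0.067 ] F [ 0.2 -0.8 -2.4] w 0.104
turn [-0.005 -0.042 -0.038] shift now [-0.042  0.148 -0.174] shift after turn [-0.043  0.148 -0.174] dp mm [-1.4 -1.  -9.1]
```

View pics/22c.png

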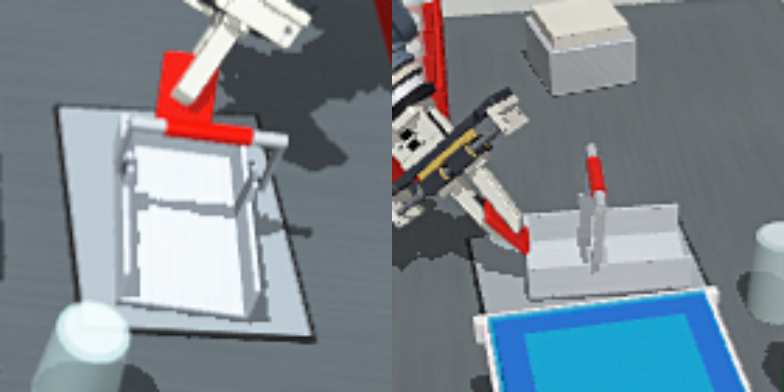

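Nearly touching. Down the last 8–9 mm in small rows.

Emit:
apply_moves(series=[[0,0,0,-0.02,0.04,-0.04,2],[0,0,0,-0.02,0.04,-0.05,2],[0,0,0,-0.02,0.04,-0.05,2],[0,0,0,-0.01,0.03,-0.03,2],[0,0,0,0,0,0,2]])

```text
t: 42.17
position: [0.4688, 0.2061, 0.0593]
ee_rot: [-0.472, 0.35, -0.23, 0.776]
ft_force: [-0.6, 0.7, -1.4]
width: 0.107
```

```bash
python3 - <<'E' | tail -n +3
from seg import *
traypose();print(st()['ft_torque'])
D=grab('side','d23.png');S=grab('scene','s23.png');cv2.imwrite('pics/23c.png',np.hstack([cv2.resize(S['color'][180:320,390:530],None,fx=2.8,fy=2.8),cv2.resize(D['color'][80:220,240:380],None,fx=2.8,fy=2.8)]))
E
```

```text
t 42.17 tray [0.5717 0.2129 0.0052] th -0.03 pitch -0.007 roll 0.007 lip [0.6616 0.2102 0.0058] F [-0.6  0.7 -1.4] q [ 0.71  0.62  2.04 -1.3   0.83  2.01]
[0.25829172 0.77978441 0.01723999]
```

View pics/23c.png

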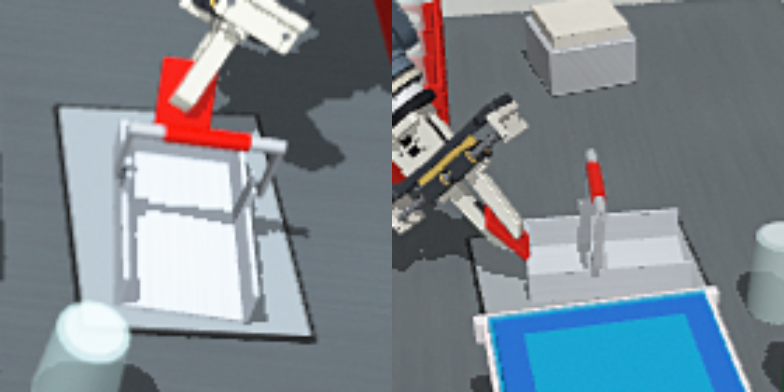

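Emit:
apply_moves(series=[[-0.05,-0.03,0,-0.01,0.02,-0.02,2],[-0.03,-0.02,0,-0.01,0.02,-0.02,2],[0,0,0,0,0,0,2],[0,0,0,0,0,0,15],[0,0,0,0,0,0,30],[0,0,0,0,0,0,50],[0,0,0,0,0,0,50],[0,0,0,0,0,0,50]])

```text
t: 42.93
position: [0.4697, 0.2063, 0.0598]
ee_rot: [-0.471, 0.352, -0.231, 0.775]
ft_force: [0.3, -0.7, 0.8]
width: 0.401
```

```bash
python3 - <<'E' | tail -n +3
from seg import *
traypose()
D=grab('side','d24.png');S=grab('scene','s24.png');cv2.imwrite('pics/24c.png',np.hstack([cv2.resize(S['color'][180:320,390:530],None,fx=2.8,fy=2.8),cv2.resize(D['color'][80:220,240:380],None,fx=2.8,fy=2.8)]))
E
```

```text
t 42.93 tray [0.5723 0.213  0.0052] th -0.03 pitch -0.002 roll 0.004 lip [0.6622 0.2103 0.0054] F [ 0.3 -0.7  0.8] q [ 0.71  0.62  2.03 -1.29  0.83  1.99]
```

View pics/24c.png

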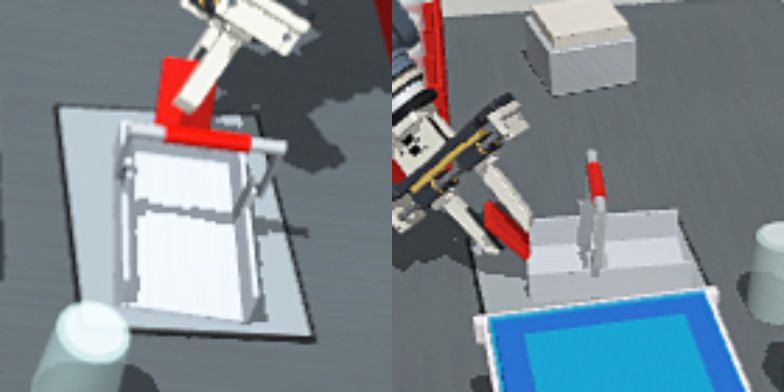

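Released flat on the mat. I'll back out along the plate (tool -y).

Emit:
apply_moves(series=[[0,0,0,0,-0.1,0,50],[0,0,0,0,-0.3,0,50],[0,0,0,0,-0.5,0,50],[0,0,0,0,-0.6,0,50],[0,0,0,0,-0.6,0,50],[0,0,0,0,-0.6,0,50],[0,0,0,0,-0.6,0,50],[0,0,0,0,-0.6,0,50],[0,0,0,0,-0.4,0,50],[0,0,0,0,0,0,50]])

```text
t: 43.87
position: [0.3653, 0.2866, 0.1838]
ee_rot: [-0.47, 0.354, -0.233, 0.774]
ft_force: [0.2, -0.5, 0.3]
width: 0.539
```

```bash
python3 - <<'E' | tail -n +3
from seg import *
p=np.array([.45,-.28,.40]); plan([.40,.25,.33],down(-.04)); print(st()['qpos'].round(2))
D=grab('side','d25.png');S=grab('scene','s25.png')
E
```

```text
t 43.87 pos [0.3653 0.2866 0.1838] F [ 0.2 -0.5  0.3] w 0.539
turn [-6.541 -1.435  4.054] shift now [ 1.756 -1.632  3.032] shift after turn [ 0.88  -3.654  0.903] dp mm [ 34.7 -36.6 146.2]
[ 1.    0.37  1.98 -0.92  1.12  1.76]
```

View pics/s25.png

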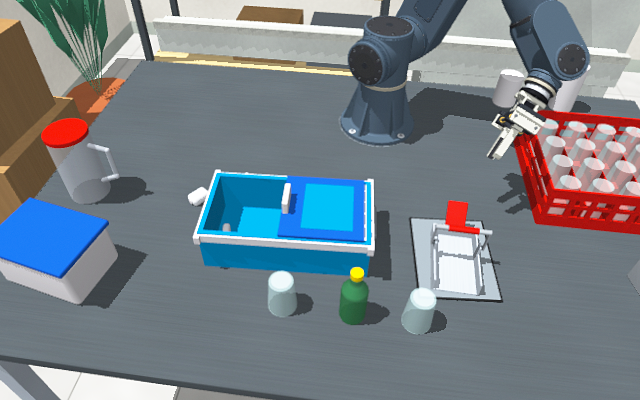

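View pics/d25.png

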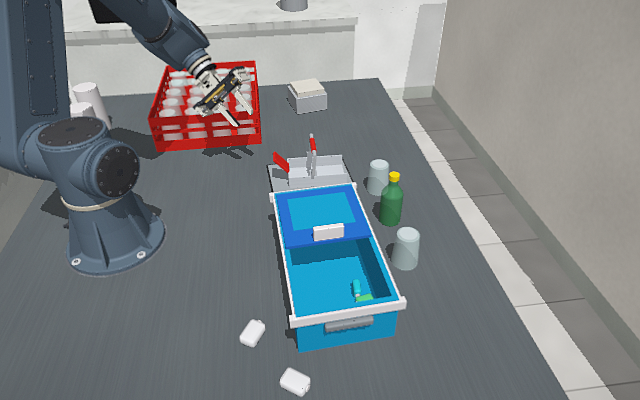

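The tray is empty and flat on the mat, and the hatch is open. Turquoise, green and white show in the box, but amber is hidden by the wall. I'll rise and look in with the wrist camera.

Emit:
apply_moves(series=[[0,0,0,0.2,-0.2,0.35,50],[0,0,0,0.3,-0.3,0.5,50],[0,0,0,0.3,-0.3,0.5,50],[0,0,0,0.3,-0.3,0.5,50],[0,0,0,0.3,-0.3,0.5,50],[0,0,0,0.2,-0.2,0.4,50],[-0.8,-0.2,0.5,0,0,0,50],[-0.8,-0.2,0.5,0,0,0,50],[-0.8,-0.2,0.5,0,0,0,50],[-0.8,-0.2,0.5,0,0,0,50],[-0.8,-0.2,0.5,0,0,0,50],[-0.8,-0.2,0.5,0,0,0,50]])

```text
t: 44.97
position: [0.3999, 0.2441, 0.3117]
ee_rot: [-0.488, 0.475, -0.444, 0.582]
ft_force: [-0.3, -0.4, 0.4]
width: 0.535
```

```bash
python3 - <<'E' | tail -n +3
from seg import *
plan([.50,-.34,.36],down(-.04)); print(st()['qpos'].round(2))
E
```

```text
t 44.97 pos [0.3999 0.2441 0.3117] F [-0.3 -0.4  0.4] w 0.535
turn [-1.464 -0.229  1.177] shift now [14.42   1.083  3.441] shift after turn [14.491 -1.207  3.084] dp mm [ 100.1 -584.1   48.3]
[ 0.56  0.09  1.76 -0.2   1.24  0.68]
```

Emit:
apply_moves(series=[[-0.7,-0.1,0.6,0,0,0,50],[-0.7,-0.1,0.6,0.5,-0.05,0.1,50],[0,0,0,0.9,-0.08,0.2,50],[0,0,0,0.9,-0.08,0.2,50],[0,0,0,0.9,-0.08,0.2,50],[0,0,0,0.9,-0.08,0.2,50],[0,0,0,0.9,-0.08,0.2,50],[0,0,0,0.9,-0.08,0.2,50],[0,0,0,0.9,-0.08,0.2,50],[0,0,0,0.9,-0.08,0.2,50],[0,0,0,0.9,-0.08,0.2,50],[0,0,0,0.9,-0.08,0.2,50]])

```text
t: 45.97
position: [0.4642, -0.1683, 0.3295]
ee_rot: [0.48, -0.487, 0.523, -0.508]
ft_force: [0.2, 0.5, -0.7]
width: 0.542
```

Emit:
apply_moves(series=[[0,0,0,0.9,-0.08,0.2,50],[0,0,0,0.9,-0.08,0.2,50],[0,0,0,0.9,-0.08,0.2,50],[0,0,0,0.9,-0.08,0.2,50],[0,0,0,0.5,0,0.1,50],[0,0,0,0,0,0,50]])

```text
t: 46.47
position: [0.4827, -0.3565, 0.3301]
ee_rot: [0.472, -0.485, 0.532, -0.509]
ft_force: [0.3, 1.1, 0.5]
width: 0.537
```

```bash
python3 - <<'E'
from h import *
W=grab('wrist','w26.png');print(st()['position'],st()['t'])
E
```

```text
[ 0.4825129  -0.354974    0.32991932] 46.5167
```

View pics/w26.png

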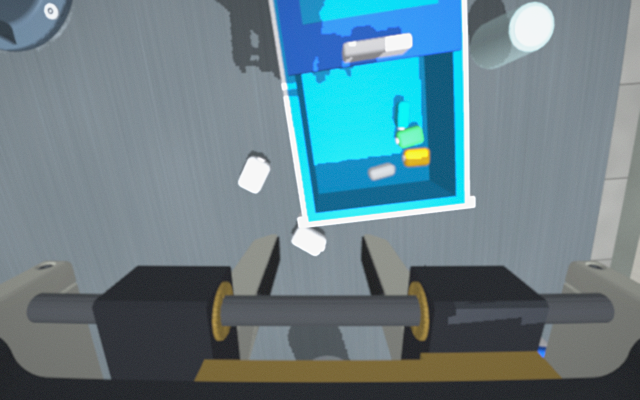

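The wrist view shows all four blocks on the box floor: turquoise (403,115), green (410,137), amber (416,157) and white (382,172). The hatch is open and the robot is clear of everything, so I'm handing in.

Emit:
apply_moves(series=[[0,0,0,0,-0.1,0,50],[0,0,0,0,0,0,50],[0,0,0,0,0,0,50]])

```text
t: 46.77
position: [0.4813, -0.3539, 0.3321]
ee_rot: [0.471, -0.485, 0.534, -0.508]
ft_force: [0.3, 0.7, -0.4]
width: 0.541
```

```bash
python3 -c "
from h import *
print(order.sign_off())"
```

```text
the job is handed in; nothing more can be done
None
```

The job is done and handed in at about 47 s of the 72 s allowed.

**What I did:** I carried the tray by its hoop to the mat with all four blocks in it and let go. I then slid the hatch about 185 mm until it hit its end stop, at about 31 N. After that I took the tray by its red handle, tipped it low over the opening, and set it back flat and empty on the mat and let go.

**Last checks:**
- **Blocks:** the wrist camera shows turquoise, green, amber and the small white block on the floor of the cool box. The two larger white blocks on the counter were left alone.
- **Tray, hatch and bystanders:** the pictures show the tray empty on the mat, the hatch open, and the tumblers and bottle where they were. The robot was touching nothing.

**What differed from the plan:**
- **Handle grip:** joint 4 would have passed its limit with the gripper straight along the handle, so I pinched it turned about 26° in the plate's plane. It held, although the fixed 30 N grip is below the 40 N advised.
- **Tipping angle:** the blocks had not slid at 36°. They went at about 41°, slightly over the stated 25–40°.
- **First set-down:** the force reading never showed clear contact with the mat, so I judged it by height and picture.

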